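# Light guard and lamp cure over a wet test plate

## Task

Set up the lamp cure of the sprayed test plate: stand the aluminium box section flush along the long edge of the plate that faces the upturned tin lid, so that it covers that whole edge and keeps light off the uncured paint in the lid, and let go of it. Then lift the hand-held curing lamp out of its cradle, carry it across without bumping the balance, and finish still holding it level and still over the middle of the plate, lengthwise with the plate, its window about 25 mm above the sprayed face and touching neither the plate nor the box section. The sprayed face is wet, so nothing may touch it; leave the lid and the small parts box where they lie, and leave the box section standing as you set it.

Things in the scene. Friction and masses are not known exactly. Their poses are not given: they have to be found in the camera images.
- plate: the sprayed test plate, a flat brown rectangular plate 70 x 130 x 10 mm, wet on top, held by magnets (it does not move) on a flat steel-topped board that lies on the bench at the left, 356 x 194 mm, its top 18 mm above the bench. Origin: centre of the plate's underside, on the board's top. x: across the plate (its long edges are at x = +-35 mm), y: along its 130 mm length, z up; the sprayed face is at z = 10 mm
- lid: the upturned round tin lid, 65 mm across and 10 mm high, used as a paint palette and lying loose on the board beside one long edge of the plate (it can be either one), its centre 105 to 116 mm from the plate's centre line. Origin: centre of its underside
- parts_box: a small closed box 40 x 70 x 22 mm lying loose on the board beside the other long edge of the plate; not used. Origin: centre of its underside
- guard_mid (a point): centre of the light guard, a straight length of aluminium box section with black end plugs, 20 mm wide (x), 160 mm long (y), 50 mm high (z), standing loose on the bench, right of centre, on its 20 mm wide side, as it shall also stand on the board; this point is 25 mm above its underside. About 0.13 kg. Gripped in its upper half, it leaves the fingertips above the 10 mm high plate and lid
- guard: the same light guard; origin at the centre of its underside, axes as above
- lamp_mid (a point): centre of the curing lamp, 39 mm above its underside. The lamp is a small block 78 mm high: below, a black head 50 mm (x) by 86 mm (y) and 26 mm high with the flat window in its underside; then cooling fins up to z = 40 mm; on top a bar grip 32 mm wide (x), 84 mm long (y), from 40 to 78 mm above the underside, to be gripped across its 32 mm width. About 0.36 kg, centre of mass near the middle
- lamp: the same lamp; origin at the centre of its underside, axes as above, y along its length
- lamp_window (a point): centre of the lamp's window, in the lamp's underside; z up, y along the lamp
- cradle: the lamp's charging cradle, fixed to the bench, 78 x 114 x 20 mm, an open pocket 14 mm deep with its floor 6 mm above the bench, 4 mm wider than the lamp's head on each side across and 3 mm on each side lengthwise; the lamp stands in it upright and lifts straight out. Origin: centre of its underside; y along its length
- balance: the mixing balance, fixed, between the cradle and the plate: a low black body with a round pan 275 mm across, whose rim is 106 mm above the bench and whose centre lies about 0.54 m ahead and 0.16 m to the left of the robot's base. Behind its right side stands a tall beige gun-shaped meter, up to 0.33 m high, beginning 0.56 m ahead of the base: with the gripper, pass on the robot's side of it
- meter_grey: a grey gun-shaped hand-held meter standing on its foot at the right of the bench, 0.33 m high, its head about 0.22 m long; it does not move and is not used. Origin: under its handle, on the bench

How it is judged:
By the outcome, as a careful person would: the job done as asked, in the order asked, and still so for the second after the job is handed in, while the arm keeps its last pose, push and grip.
It also fails if it takes over 72 s, if anything falls off the work surface, if the arm or the gripper's body presses on something with over 40 N, if the wrist force passes 120 N, or if a joint passes its speed limit or range.

## Robot

A 6-joint arm with a two-finger parallel gripper is mounted at the origin on a cart in front of the work surface, level with it; the furniture and walls round the work are solid. World frame = base frame: x ahead of the robot, y to its left, z up, the work surface at z = 0. Lengths are in m, angles in degrees, forces in N, time in s.
With the tool pointing down it reaches from about 0.3 to 0.75 m from the base axis. Payload 8.5 kg.
Tool frame: the origin (TCP) lies midway between the tips of the shut fingers; the grasp point (between the pads) lies 19 mm behind it; y points along the fingers, z is the direction in which the jaws open and shut, and the axes are right-handed (so a half turn about y gives the same grasp; the last joint's range is limited). The gripper opens to 85 mm and grips with 20 to 120 N. Pads are 22 mm wide; open, the fingers measure 114 mm over their backs; the gripper's body (76 mm by 85 mm) begins 54 mm behind the grasp point. The pads swing forward as they close: fully open they stand 13 mm farther back than shut.
Start: joints at [58.711, 21.807, 74.336, -0, 83.858, -12.336], TCP at [0.179, 0.52, 0.231] pointing down, gripper open.
Joint ranges: [-178.18, 178.18], [-50.72, 133.34], [12.68, 142.11], [-81.47, 261.47], [9.98, 163.14], [-165.26, 165.26]. Speed limits (degrees/s): [136.94, 136.94, 180, 180, 180, 180].

## Interface

Orientations are given as a 3x3 rotation matrix whose columns are the frame's x, y, z axes.
In Python, from rig import status, imaging, job gives the robot as it stands. The module is installed in compiled form; this text tells all that it offers.
- The arm moves only by the tool jog_arm, never from a script. Its argument "rows" is a list of rows, each an object of numbers: "hand": the opening, from 0 (shut) to 1 (fully open); "dx", "dy", "dz": the shift along the tool's x, y, z in cm; "ax", "ay", "az": the turn, a rotation vector about the tool's x, y, z in degrees. In form: [{"hand": .., "dx": .., "dy": .., "dz": .., "ax": .., "ay": .., "az": ..}, ...]. A call has exactly 5 rows; each row shifts and turns the commanded pose from where the row before left it, along the tool's axes as they then stand; what a row does not reach is not made up. A row lasts 1/12 s, in which the tool goes at most 41.7 mm and 7.16 degrees, less where a joint would pass 70% of its speed; a pose out of reach is approached as far as the arm can. A call is refused whole if a number of a shift passes 4.17 or a number of a turn 7.16, either way. A call with a gripper value outside its range is refused whole. The fingers move at their own pace and stop on an object; "newtons" is the grip in N (left out, the last holds). Time passes only in rows, so rows that do not move let the fingers close, or fill a call up. It gives the time, the measured TCP pose, the force and the opening at its end, in the units of the state.
- status.observe(): the state, without advancing time (a new reading comes with each control period).
- imaging.get_image(name): name is "scene" or "top" or "wrist"; returns the picture (420x560x3 uint8, red, green, blue); there is no depth.
- imaging.camera_model(name): a dict with "K" (3x3 intrinsics, pixels), "position" and "rotation" of the camera in the world; the wrist camera has in their place "tool_from_camera" (4x4, takes a point from camera to tool coordinates, whose origin is the TCP and whose axes are the tool frame's). Camera axes: x right, y down, z forward; pixel columns grow to the right and rows downward; lengths in m; the calibration is good to about 2 mm. A picture is of the moment at which its call begins: read the wrist's pose just before it. camera_model takes no time and is no camera call.
- job.close_job(): hands the job in, once; it reports no verdict.
The state is a dict: "time_s": time; "q": joint angles; "qvel": joint speeds; "joint_efforts": joint torques, N m; "position": TCP position; "tool_rot": TCP orientation; "ft_force": force on the tool from outside, world axes, zero at the start; "wrist_torque": the same for the moment, N m; "grip_width": finger opening in m.
Only numpy, scipy, OpenCV 4.12 (cv2) and the standard library are available. Lean on these libraries where they do the work, as an engineer would, in place of code of your own. Each camera call takes 0.05 s, during which the arm holds its last target.

## Working session

There is one attempt and no reset: what is moved stays moved. The work goes in short steps, Python scripts to look and compute and a tool call to move; the robot and the scene stay as the last step left them, time stands still between calls to the robot, and variables do not carry over. Pictures are saved under pics/ and viewed, and the job is handed in when it is done.

Besides the shell and the picture viewer there is one more tool, called as name(argument=value, ...), one argument or row to a line, values as JSON. jog_arm: Moves the arm, as the interface text tells. Its arguments: {"type":"object","properties":{"rows":{"type":"array"},"newtons":{"type":"number"}},"required":["rows"]}

```bash
mkdir -p pics; ls; python3 - <<'E'
from rig import status, imaging
import cv2, numpy as np
s=status.observe(); print({k:np.round(v,4).tolist() for k,v in s.items()})
for n in ["scene","top","wrist"]:
    im=imaging.get_image(n); cv2.imwrite(f"pics/{n}0.png",im[:,:,::-1])
    m=imaging.camera_model(n); print(n,{k:np.round(v,4).tolist() for k,v in m.items()})
E
```

```text
pics
{'time_s': 0.0, 'q': [58.7122, 21.8391, 74.3834, 0.0017, 83.8568, -12.3356], 'qvel': [0.071, -0.0434, -0.0953, 0.1318, -0.0487, -0.0328], 'joint_efforts': [0.0008, -44.8467, -23.1279, -0.0002, 0.0048, -0.0], 'position': [0.1785, 0.5199, 0.2307], 'tool_rot': [[0.9458, -0.0007, 0.3248], [-0.3248, -0.0012, 0.9458], [-0.0003, -1.0, -0.0013]], 'ft_force': [-0.7531, 0.1396, 0.7764], 'wrist_torque': [-0.0401, -0.0545, 0.0336], 'grip_width': 0.0854}
scene {'K': [[510.8861, 0.0, 278.2968], [0.0, 510.8861, 209.2334], [0.0, 0.0, 1.0]], 'position': [-0.4234, -0.9552, 0.67], 'rotation': [[0.7246, -0.2661, 0.6358], [-0.6891, -0.2976, 0.6608], [0.0133, -0.9169, -0.399]]}
top {'K': [[406.3274, 0.0, 272.5557], [0.0, 406.3274, 208.9205], [0.0, 0.0, 1.0]], 'position': [0.3218, 0.0384, 1.3002], 'rotation': [[-0.0233, -0.9866, 0.1616], [-0.9996, 0.0206, -0.0181], [0.0145, -0.162, -0.9867]]}
wrist {'K': [[361.4944, 0.0, 269.8414], [0.0, 361.4944, 205.3907], [0.0, 0.0, 1.0]], 'tool_from_camera': [[-0.0001, 0.9444, 0.3288, -0.0849], [-0.0003, -0.3288, 0.9444, -0.1416], [1.0, 0.0, 0.0003, -0.0004], [0.0, 0.0, 0.0, 1.0]]}
```

View pics/scene0.png

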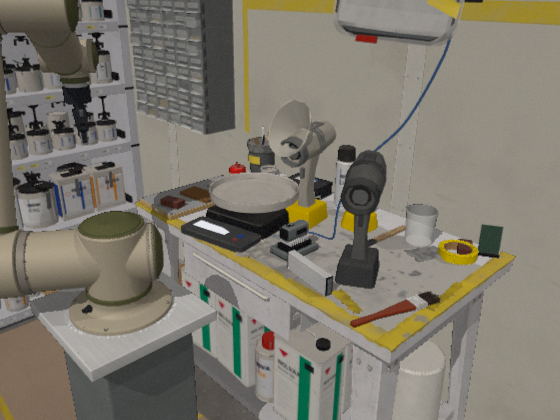

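View pics/top0.png

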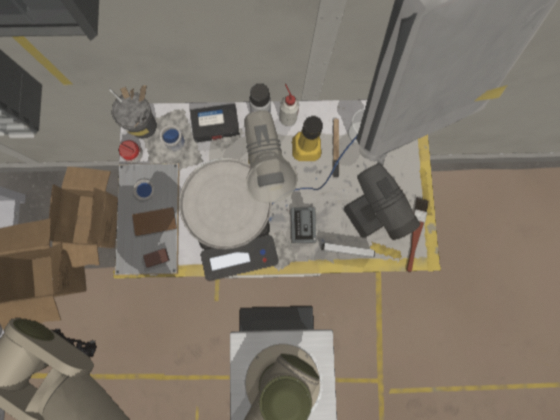

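View pics/wrist0.png

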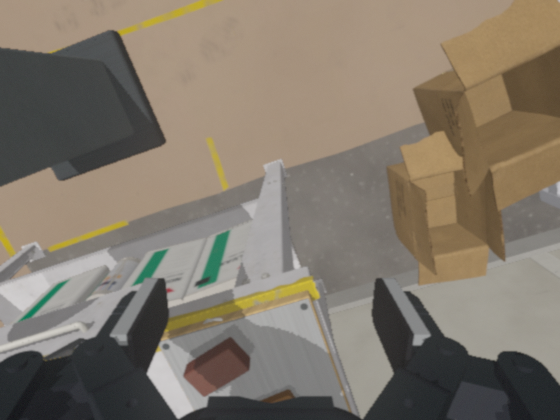

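```bash
cat > h.py <<'E'
from rig import status, imaging
import cv2, numpy as np
from scipy.spatial.transform import Rotation as R
def cam(n,s=None):
    m=imaging.camera_model(n); K=np.array(m["K"])
    if n=="wrist":
        T=np.array(m["tool_from_camera"]); A=np.array(s["tool_rot"])
        return K,A@T[:3,3]+np.array(s["position"]),A@T[:3,:3]
    return K,np.array(m["position"]),np.array(m["rotation"])
def ray(c,uv,z):
    K,p,A=c; uv=np.atleast_2d(np.array(uv,float))
    d=(A@np.linalg.inv(K)@np.c_[uv,np.ones(len(uv))].T).T
    return p+d*((z-p[2])/d[:,2])[:,None]
def proj(c,P):
    K,p,A=c; q=(K@A.T@(np.atleast_2d(P)-p).T).T; return q[:,:2]/q[:,2:]
def snap(n,name,crop=None,f=1):
    s=status.observe(); im=imaging.get_image(n)[:,:,::-1].copy()
    cv2.imwrite(f"pics/{name}_raw.png",im); np.savez(f"pics/{name}.npz",p=s["position"],r=s["tool_rot"])
    if crop: x0,y0,x1,y1=crop; im2=cv2.resize(im[y0:y1,x0:x1],None,fx=f,fy=f,interpolation=cv2.INTER_CUBIC); cv2.imwrite(f"pics/{name}.png",im2)
    else: cv2.imwrite(f"pics/{name}.png",im)
    return cam(n,s),im
def load(n,name):
    z=np.load(f"pics/{name}.npz"); return cam(n,{"position":z["p"],"tool_rot":z["r"]}),cv2.imread(f"pics/{name}_raw.png")
def st():
    s=status.observe(); print(round(s["time_s"],2),np.round(s["position"],4),np.round(np.array(s["tool_rot"]),3).tolist(),"q",np.round(s["q"],1),"F",np.round(s["ft_force"],1),"M",np.round(s["wrist_torque"],2),"w",round(s["grip_width"],4)); return s
E
python3 - <<'E'
from h import *
im=cv2.imread("pics/top0.png")
a=cv2.resize(im[155:285,110:190],None,fx=4.5,fy=4.5,interpolation=cv2.INTER_CUBIC);b=cv2.resize(im[195:270,285:405],None,fx=3.6,fy=3.6,interpolation=cv2.INTER_CUBIC)
c=np.zeros((600,800,3),np.uint8);c[:585,:360]=a;c[:270,362:794]=b;cv2.imwrite("pics/top0c.png",c)
C=cam("top")
print(ray(C,[[154,222],[134,210],[173,235]],.028),ray(C,[[144,188],[156,258]],.03),ray(C,[[348,250],[323,246],[372,254]],.05),ray(C,[[303,222],[303,208],[303,240]],.07))
E
```

```text
[[0.49630543 0.38865467 0.028     ]
 [0.53585632 0.45240655 0.028     ]
 [0.45400347 0.3284893  0.028     ]] [[0.60579223 0.42235785 0.03      ]
 [0.38353966 0.37927629 0.03      ]] [[ 0.39369414 -0.21355075  0.05      ]
 [ 0.40768389 -0.13706267  0.05      ]
 [ 0.37979353 -0.28684766  0.05      ]] [[ 0.48084232 -0.07622031  0.07      ]
 [ 0.52418856 -0.07775782  0.07      ]
 [ 0.42582376 -0.07426879  0.07      ]]
```

View pics/top0c.png

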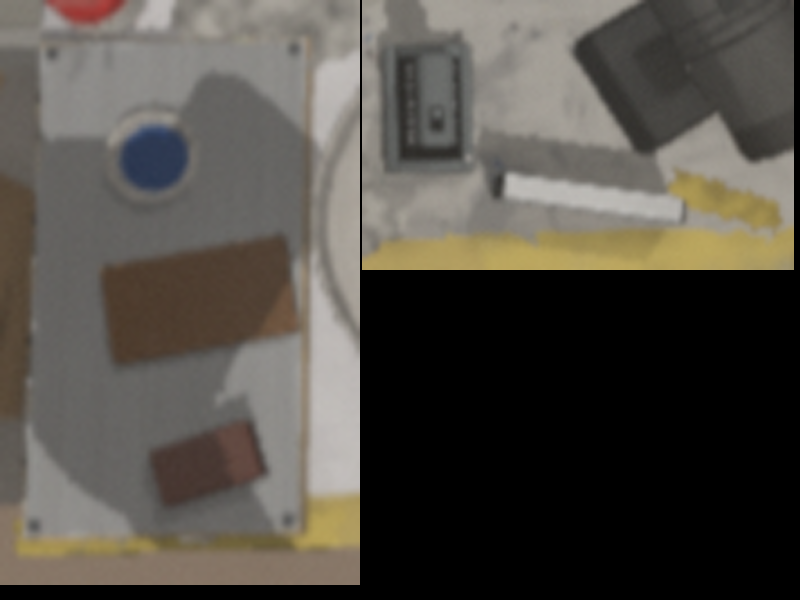

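jog_arm(
  rows=[
    {"hand": 1, "dx": 3.26, "dz": 0.06, "dy": -0.2},
    {"hand": 1, "dx": 3.26, "dz": 0.06, "dy": -0.2},
    {"hand": 1, "dx": 3.26, "dz": 0.06, "dy": -0.2},
    {"hand": 1, "dx": 3.26, "dz": 0.06, "dy": -0.2},
    {"hand": 1, "dx": 3.26, "dz": 0.06, "dy": -0.2},
  ],
)

```text
invalid input at $.rows[0]: expected keys hand, dx, dy, dz, ax, ay, az
```

jog_arm(
  rows=[
    {"hand": 1, "dx": 3.26, "dz": 0.06, "dy": -0.2, "ay": 6.9},
    {"hand": 1, "dx": 3.2, "dz": -0.4, "ay": 6.9},
    {"hand": 1, "dx": 3.1, "dz": -0.8, "ay": 6.9},
    {"hand": 1, "dx": 3.0, "dz": -1.2, "ay": 6.9},
    {"hand": 1, "dx": 2.9, "dz": -1.5, "ay": 6.9},
  ],
)

```text
invalid input at $.rows[0]: expected keys hand, dx, dy, dz, ax, ay, az
```

jog_arm(
  rows=[
    {"hand": 1, "ay": 6.9},
    {"hand": 1, "ay": 6.9},
    {"hand": 1, "ay": 6.9},
    {"hand": 1, "ay": 6.9},
    {"hand": 1},
  ],
)

```text
invalid input at $.rows[0]: expected keys hand, dx, dy, dz, ax, ay, az
```

```bash
python3 - <<'E'
from h import *
st(); snap("wrist","w1")
E
```

```text
0.15 [0.1785 0.52   0.2309] [[0.946, -0.001, 0.325], [-0.325, -0.001, 0.946], [-0.0, -1.0, -0.001]] q [ 58.7  21.8  74.4   0.   83.9 -12.3] F [-1.  -0.8  0. ] M [ 0.03  0.02 -0.02] w 0.0852
```

View pics/w1.png

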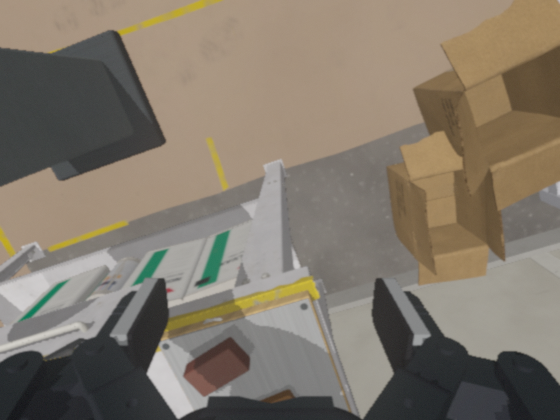

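All keys are required; nothing moved (the picture is the same as before).

jog_arm(
  rows=[
    {"hand": 1, "dx": 3.26, "dy": -0.2, "dz": 0.06, "ax": 0, "ay": 0, "az": 0},
    {"hand": 1, "dx": 3.26, "dy": -0.2, "dz": 0.06, "ax": 0, "ay": 0, "az": 0},
    {"hand": 1, "dx": 3.26, "dy": -0.2, "dz": 0.06, "ax": 0, "ay": 0, "az": 0},
    {"hand": 1, "dx": 3.26, "dy": -0.2, "dz": 0.06, "ax": 0, "ay": 0, "az": 0},
    {"hand": 1, "dx": 3.26, "dy": -0.2, "dz": 0.06, "ax": 0, "ay": 0, "az": 0},
  ],
)

```text
time_s: 0.62
position: [0.3351, 0.4694, 0.2413]
tool_rot: [[0.946, -0.0, 0.325], [-0.325, -0.0, 0.946], [-0.0, -1.0, -0.0]]
ft_force: [0.3, 0.7, 0.6]
grip_width: 0.085
```

jog_arm(
  rows=[
    {"hand": 1, "dx": 3.26, "dy": -0.2, "dz": 0.06, "ax": 0, "ay": 6.9, "az": 0},
    {"hand": 1, "dx": 3.2, "dy": -0.2, "dz": 0.4, "ax": 0, "ay": 6.9, "az": 0},
    {"hand": 1, "dx": 3.1, "dy": -0.2, "dz": 0.8, "ax": 0, "ay": 6.9, "az": 0},
    {"hand": 1, "dx": 3.0, "dy": -0.2, "dz": 1.2, "ax": 0, "ay": 6.9, "az": 0},
    {"hand": 1, "dx": 2.9, "dy": -0.2, "dz": 1.5, "ax": 0, "ay": 6.9, "az": 0},
  ],
)

```text
time_s: 1.03
position: [0.4887, 0.4183, 0.2512]
tool_rot: [[0.591, -0.0, 0.807], [-0.807, -0.0, 0.591], [-0.0, -1.0, -0.0]]
ft_force: [-0.1, 0.7, -1.3]
grip_width: 0.0857
```

jog_arm(
  rows=[
    {"hand": 1, "dx": 0, "dy": 0, "dz": 0, "ax": 0, "ay": 6.9, "az": 0},
    {"hand": 1, "dx": 0, "dy": 0, "dz": 0, "ax": 0, "ay": 6.9, "az": 0},
    {"hand": 1, "dx": 0, "dy": 0, "dz": 0, "ax": 0, "ay": 6.9, "az": 0},
    {"hand": 1, "dx": 0, "dy": 0, "dz": 0, "ax": 0, "ay": 6.9, "az": 0},
    {"hand": 1, "dx": 0, "dy": 0, "dz": 0, "ax": 0, "ay": 0, "az": 0},
  ],
)

```text
time_s: 1.45
position: [0.4873, 0.4189, 0.251]
tool_rot: [[0.151, -0.001, 0.989], [-0.989, -0.0, 0.151], [0.0, -1.0, -0.001]]
ft_force: [-0.3, -0.3, -0.4]
grip_width: 0.0854
```

```bash
python3 - <<'E'
from h import *
st(); snap("wrist","w2")
E
```

```text
1.45 [0.4873 0.4189 0.251 ] [[0.151, -0.001, 0.989], [-0.989, -0.0, 0.151], [0.0, -1.0, -0.001]] q [30.1 30.9 55.8 -0.  93.4 21.5] F [-0.3 -0.3 -0.4] M [0.   0.06 0.01] w 0.0854
```

View pics/w2.png

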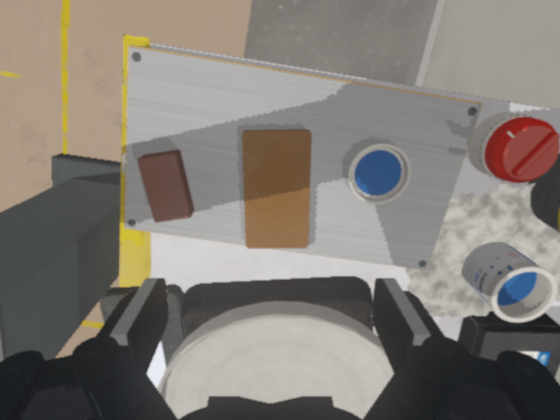

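```bash
python3 - <<'E'
from h import *
C,im=load("wrist","w2")
print("cam",C[1])
hsv=cv2.cvtColor(im,cv2.COLOR_BGR2HSV)
for p in [(275,150),(275,180),(255,200),(275,235),(240,180),(318,180),(380,175),(165,180)]: print(p,hsv[p[1],p[0]])
m=cv2.inRange(hsv,(8,130,40),(16,255,200)); m[:, :200]=0;m[:, 340:]=0;m[260:]=0
m=cv2.morphologyEx(m,cv2.MORPH_OPEN,np.ones((3,3)))
c=max(cv2.findContours(m,cv2.RETR_EXTERNAL,cv2.CHAIN_APPROX_NONE)[0],key=cv2.contourArea)
print(cv2.contourArea(c)); ap=cv2.approxPolyDP(c,5,True)[:,0]; print(ap)
P=ray(C,c[:,0],.028)[:,:2]
r=cv2.minAreaRect((P*1000).astype(np.float32)); print(r); print(ray(C,ap,.028))
# blue lid
z=im[120:260,230:330]; cv2.imwrite("pics/w2c.png",cv2.resize(z,None,fx=4,fy=4,interpolation=cv2.INTER_NEAREST))
E
```

```text
cam [0.4745434  0.50257673 0.3925469 ]
(275, 150) [ 15 124 107]
(275, 180) [ 15 127 108]
(255, 200) [ 15 132 139]
(275, 235) [ 15 116 145]
(240, 180) [ 15   4 123]
(318, 180) [  0   2 137]
(380, 175) [107 147 120]
(165, 180) [ 8 88 99]
409.5
[[297 191]
 [251 203]
 [270 211]]
((498.36004638671875, 382.64910888671875), (50.465301513671875, 18.314970016479492), 25.370698928833008)
[[0.51937006 0.39723324 0.028     ]
 [0.47327321 0.37666189 0.028     ]
 [0.49465684 0.37075807 0.028     ]]
```

View pics/w2c.png

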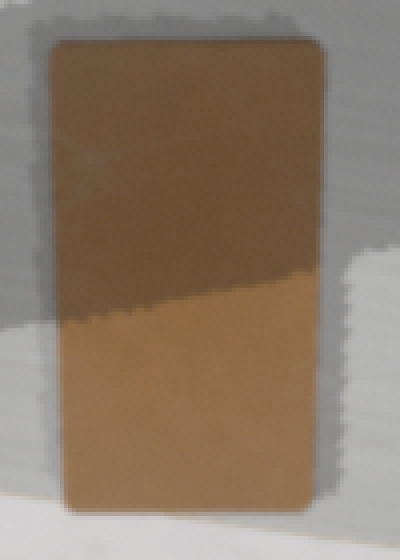

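```bash
cat >> h.py <<'E'
def plate(C,im,x0,x1,y0,y1,z=.028,lo=(8,70,40),hi=(20,255,255)):
    hsv=cv2.cvtColor(im,cv2.COLOR_BGR2HSV); m=cv2.inRange(hsv,lo,hi)
    k=np.zeros_like(m);k[y0:y1,x0:x1]=255;m&=k
    c=max(cv2.findContours(m,cv2.RETR_EXTERNAL,cv2.CHAIN_APPROX_NONE)[0],key=cv2.contourArea)
    P=ray(C,c[:,0],z)[:,:2]; return c[:,0],P,cv2.minAreaRect((P*1000).astype(np.float32))
E
python3 - <<'E'
from h import *
C,im=load("wrist","w2")
c,P,r=plate(C,im,225,335,110,262); print(r)
# line fits per side in rect frame
a=np.deg2rad(r[2]); ex=np.array([np.cos(a),np.sin(a)]);
if r[1][0]>r[1][1]: ex=np.array([-ex[1],ex[0]])
if ex[0]<0: ex=-ex
ey=np.array([-ex[1],ex[0]]); o=np.array(r[0])/1000
L=np.c_[(P-o)@ex,(P-o)@ey]
for s in(-1,1):
    k=(np.abs(L[:,0]-s*.034)<.006)&(abs(L[:,1])<.055); f=np.polyfit(L[k,1],L[k,0],1); print("x side",s,f, np.rad2deg(-f[0]))
    k=(np.abs(L[:,1]-s*.064)<.008)&(abs(L[:,0])<.025); f=np.polyfit(L[k,0],L[k,1],1); print("y side",s,f)
print("ex yaw",np.rad2deg(np.arctan2(ex[1],ex[0])),o)
hsv=cv2.cvtColor(im,cv2.COLOR_BGR2HSV)
m=cv2.inRange(hsv,(100,100,30),(130,255,255));m[:, :340]=0;m[:, 420:]=0;m[220:]=0
v,u=np.nonzero(m);print("lid",u.mean(),v.mean(),ray(C,[[u.mean(),v.mean()]],.021))
E
```

```text
((498.15716552734375, 393.09637451171875), (68.94496154785156, 128.92770385742188), 9.231280326843262)
x side -1 [-0.00119827 -0.03385589] 0.06865586737652289
y side -1 [-0.00898563 -0.06419077]
x side 1 [0.00243128 0.03384307] -0.13930192123772447
y side 1 [0.00508351 0.06416473]
ex yaw 9.231280326843262 [0.49815717 0.39309637]
lid 377.68048469387753 172.50063775510205 [[0.60076176 0.42816467 0.021     ]]
```

jog_arm(
  rows=[
    {"hand": 1, "dx": 3.3, "dy": 0, "dz": -2.4, "ax": 0, "ay": 0, "az": 0},
    {"hand": 1, "dx": 3.3, "dy": 0, "dz": -2.4, "ax": 0, "ay": 0, "az": 0},
    {"hand": 1, "dx": 3.3, "dy": 0, "dz": -2.4, "ax": 0, "ay": 0, "az": 0},
    {"hand": 1, "dx": 3.3, "dy": 0, "dz": -2.4, "ax": 0, "ay": 0, "az": 0},
    {"hand": 1, "dx": 3.3, "dy": 0, "dz": -2.4, "ax": 0, "ay": 0, "az": 0},
  ],
)

```text
time_s: 1.92
position: [0.393, 0.236, 0.2512]
tool_rot: [[0.161, 0.0, 0.987], [-0.987, -0.0, 0.161], [0.0, -1.0, 0.0]]
ft_force: [1.2, -0.7, 0.6]
grip_width: 0.0856
```

jog_arm(
  rows=[
    {"hand": 1, "dx": 4.0, "dy": 0, "dz": -1.0, "ax": 0, "ay": 0, "az": 0},
    {"hand": 1, "dx": 4.0, "dy": 0, "dz": -1.0, "ax": 0, "ay": 0, "az": 0},
    {"hand": 1, "dx": 4.0, "dy": 0, "dz": -1.0, "ax": 0, "ay": 0, "az": 0},
    {"hand": 1, "dx": 4.0, "dy": 0, "dz": -1.0, "ax": 0, "ay": 0, "az": 0},
    {"hand": 1, "dx": 4.0, "dy": 0, "dz": -1.0, "ax": 0, "ay": 0, "az": 0},
  ],
)

```text
time_s: 2.33
position: [0.3754, 0.0304, 0.2516]
tool_rot: [[0.161, 0.001, 0.987], [-0.987, -0.0, 0.161], [0.0, -1.0, 0.001]]
ft_force: [1.0, 0.0, -0.6]
grip_width: 0.0855
```

jog_arm(
  rows=[
    {"hand": 1, "dx": 4.0, "dy": 0, "dz": 0, "ax": 0, "ay": 3.9, "az": 0},
    {"hand": 1, "dx": 4.0, "dy": 0, "dz": 0.2, "ax": 0, "ay": 3.9, "az": 0},
    {"hand": 1, "dx": 4.0, "dy": 0, "dz": 0.4, "ax": 0, "ay": 3.9, "az": 0},
    {"hand": 1, "dx": 4.0, "dy": 0, "dz": 0.6, "ax": 0, "ay": 3.9, "az": 0},
    {"hand": 1, "dx": 3.0, "dy": 0, "dz": 0.8, "ax": 0, "ay": 3.9, "az": 0},
  ],
)

```text
time_s: 2.75
position: [0.401, -0.1609, 0.2514]
tool_rot: [[-0.183, 0.0, 0.983], [-0.983, -0.001, -0.183], [0.001, -1.0, 0.0]]
ft_force: [0.4, 0.6, 0.5]
grip_width: 0.0852
```

jog_arm(
  rows=[
    {"hand": 1, "dx": 0, "dy": 0, "dz": 0, "ax": 0, "ay": 0, "az": 0},
    {"hand": 1, "dx": 0, "dy": 0, "dz": 0, "ax": 0, "ay": 0, "az": 0},
    {"hand": 1, "dx": 0, "dy": 0, "dz": 0, "ax": 0, "ay": 0, "az": 0},
    {"hand": 1, "dx": 0, "dy": 0, "dz": 0, "ax": 0, "ay": 0, "az": 0},
    {"hand": 1, "dx": 0, "dy": 0, "dz": 0, "ax": 0, "ay": 0, "az": 0},
  ],
)

```text
time_s: 3.17
position: [0.4012, -0.1569, 0.2515]
tool_rot: [[-0.18, 0.0, 0.984], [-0.984, -0.0, -0.18], [0.0, -1.0, 0.0]]
ft_force: [-0.0, 0.1, -0.4]
grip_width: 0.0853
```

```bash
python3 - <<'E'
from h import *
st(); snap("wrist","w3")
E
```

```text
3.17 [ 0.4012 -0.1569  0.2515] [[-0.18, 0.0, 0.984], [-0.984, -0.0, -0.18], [0.0, -1.0, 0.0]] q [-37.2   8.8  89.4   0.   81.8 -26.8] F [-0.   0.1 -0.4] M [ 0.05  0.03 -0.01] w 0.0853
```

View pics/w3.png

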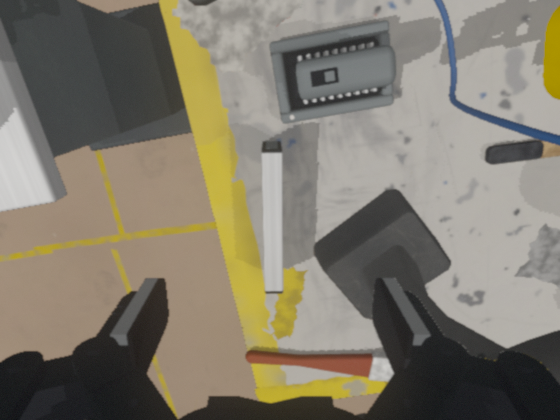

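```bash
python3 - <<'E'
from h import *
C,im=load("wrist","w3")
z=im[130:305,240:310]; cv2.imwrite("pics/w3c.png",cv2.resize(z,None,fx=3.4,fy=3.4,interpolation=cv2.INTER_NEAREST))
z=im[10:130,250:410]; cv2.imwrite("pics/w3d.png",cv2.resize(z,None,fx=4,fy=4,interpolation=cv2.INTER_NEAREST))
E
```

```text
(no output)
```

View pics/w3c.png

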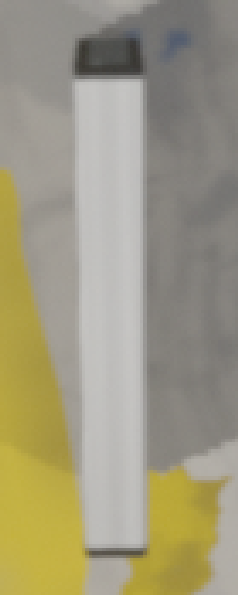

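View pics/w3d.png

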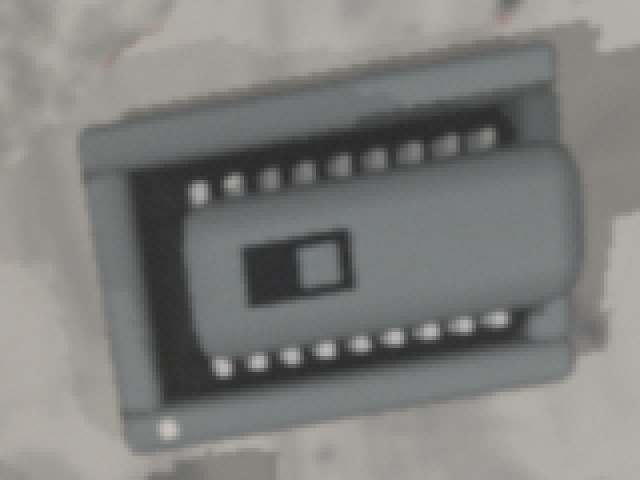

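```bash
python3 - <<'E'
from h import *
C,im=load("wrist","w3")
q=np.array([[73,71],[147,71],[85,556],[148,556],[75,78],[146,78],[84,548],[147,548]])/3.4+[240,130]-0.5+0.15
P=ray(C,q,.05)[:,:2]; print(P)
a=(P[0]+P[1])/2;b=(P[2]+P[3])/2; print("len",np.linalg.norm(a-b),"w",np.linalg.norm(P[0]-P[1]),np.linalg.norm(P[2]-P[3]),"mid",(a+b)/2,"yaw",np.rad2deg(np.arctan2(*(a-b)[::-1])))
a=(P[4]+P[5])/2;b=(P[6]+P[7])/2; print("len",np.linalg.norm(a-b),"mid",(a+b)/2)
# edge fits via gray
g=cv2.cvtColor(im,cv2.COLOR_BGR2GRAY); m=(g>165).astype(np.uint8)*255; m[:150]=0;m[295:]=0;m[:,:258]=0;m[:,288:]=0
L=[];Rr=[]
for v in range(156,290):
    u=np.nonzero(m[v])[0]; 
    if len(u): L.append([u[0]-.5,v]);Rr.append([u[-1]+.5,v])
for E in(L,Rr):
    W=ray(C,E,.05)[:,:2]; f=np.polyfit(W[:,1],W[:,0],1); print("x at y=-.21",np.polyval(f,-.21),"yaw",90-np.rad2deg(np.arctan(f[0])), (W[:,0]-np.polyval(f,W[:,1])).std())
# lamp: cradle outer corners z=.02
q=np.array([[82,130],[552,45],[575,380],[132,450]])/4+[250,10]-.4; P=ray(C,q,.02)[:,:2];print("cradle",P,P.mean(0),np.linalg.norm(P[0]-P[1]),np.linalg.norm(P[1]-P[2]))
q=np.array([[185,208],[583,160],[575,290],[205,355]])/4+[250,10]-.4; P=ray(C,q,.078)[:,:2];print("lamp grip rough",P,P.mean(0))
E
```

```text
[[ 0.39675003 -0.13517705]
 [ 0.41718721 -0.13891968]
 [ 0.37096665 -0.29057704]
 [ 0.39097631 -0.29424313]
 [ 0.39693131 -0.13722355]
 [ 0.41657695 -0.14082125]
 [ 0.37120043 -0.28758985]
 [ 0.3911607  -0.29124685]]
len 0.1575217969624461 w 0.020777051055403374 0.020342737977266025 mid [ 0.39397005 -0.21472923] yaw 80.50053576745901
len 0.15255474180947967 mid [ 0.39396735 -0.21422037]
x at y=-.21 0.3830015489567998 yaw 78.72433162633861 0.001734476679412004
x at y=-.21 0.4037389595058517 yaw 80.52888174326323 0.00029971643069821435
cradle [[ 0.4227257  -0.04091702]
 [ 0.53323565 -0.04280421]
 [ 0.53326322 -0.119075  ]
 [ 0.42184502 -0.11604746]] [ 0.4777674  -0.07971092] 0.11052606451182839 0.07627080260266166
lamp grip rough [[ 0.43967693 -0.06400594]
 [ 0.51964286 -0.06953905]
 [ 0.51634502 -0.09403648]
 [ 0.43930684 -0.09301541]] [ 0.47874291 -0.08014922]
```

jog_arm(
  rows=[
    {"hand": 1, "dx": 2.92, "dy": 0, "dz": 0.17, "ax": 0, "ay": 0, "az": 0},
    {"hand": 1, "dx": 2.93, "dy": 0, "dz": 0.17, "ax": 0, "ay": -0.9, "az": 0},
    {"hand": 1, "dx": 0, "dy": 4.0, "dz": 0, "ax": 0, "ay": 0, "az": 0},
    {"hand": 1, "dx": 0, "dy": 4.0, "dz": 0, "ax": 0, "ay": 0, "az": 0},
    {"hand": 1, "dx": 0, "dy": 4.0, "dz": 0, "ax": 0, "ay": 0, "az": 0},
  ],
)

```text
time_s: 3.63
position: [0.3939, -0.216, 0.1304]
tool_rot: [[-0.167, 0.002, 0.986], [-0.986, -0.002, -0.167], [0.001, -1.0, 0.002]]
ft_force: [1.9, -2.0, -0.5]
grip_width: 0.0854
```

jog_arm(
  rows=[
    {"hand": 0.8, "dx": 0, "dy": 2.0, "dz": 0, "ax": 0, "ay": 0, "az": 0},
    {"hand": 0.8, "dx": 0, "dy": 1, "dz": 0, "ax": 0, "ay": 0, "az": 0},
    {"hand": 0.8, "dx": 0, "dy": 0, "dz": 0, "ax": 0, "ay": 0, "az": 0},
    {"hand": 0.8, "dx": 0, "dy": 0, "dz": 0, "ax": 0, "ay": 0, "az": 0},
    {"hand": 0.8, "dx": 0, "dy": 0, "dz": 0, "ax": 0, "ay": 0, "az": 0},
  ],
)

```text
time_s: 4.05
position: [0.3944, -0.2163, 0.1023]
tool_rot: [[-0.167, 0.001, 0.986], [-0.986, -0.001, -0.167], [0.001, -1.0, 0.002]]
ft_force: [0.2, -0.9, 0.4]
grip_width: 0.0683
```

```bash
python3 - <<'E'
from h import *
s=st(); C,im=snap("wrist","w4")
R_=np.array(s["tool_rot"]); d=np.array([.394,-.215,.020])-s["position"]; print("tool delta cm",(R_.T@d)*100)
E
```

```text
4.05 [ 0.3944 -0.2163  0.1023] [[-0.167, 0.001, 0.986], [-0.986, -0.001, -0.167], [0.001, -1.0, 0.002]] q [-43.9  20.7 101.1  -0.   58.  -34.3] F [ 0.2 -0.9  0.4] M [-0.03  0.    0.02] w 0.0683
tool delta cm [-0.13004896  8.23202735 -0.07393994]
```

View pics/w4.png

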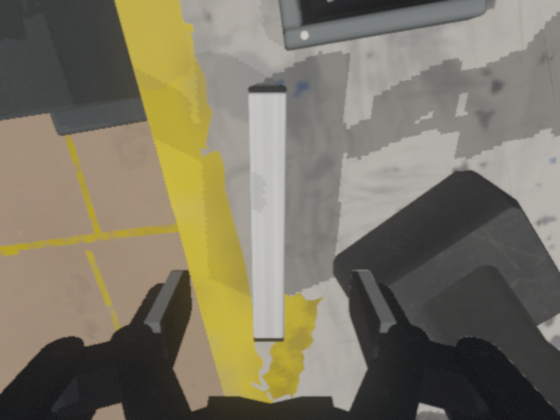

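```bash
python3 - <<'E'
from h import *
C,im=load("wrist","w4")
P=ray(C,[[249.5,90],[286.5,90],[254,341.5],[283.5,341.5]],.05)[:,:2]
a=(P[0]+P[1])/2;b=(P[2]+P[3])/2; print("len",np.linalg.norm(a-b),"w",np.linalg.norm(P[0]-P[1]),np.linalg.norm(P[2]-P[3]),"mid",(a+b)/2,"yaw",np.rad2deg(np.arctan2(*(a-b)[::-1])))
E
```

```text
len 0.15673069509850457 w 0.01890550650340378 0.019290643872400967 mid [ 0.39387039 -0.21503905] yaw 80.4880908172736
```

jog_arm(
  rows=[
    {"hand": 0.8, "dx": -0.1, "dy": 3, "dz": 0, "ax": 0, "ay": 0, "az": 0},
    {"hand": 0.8, "dx": 0, "dy": 2.5, "dz": 0, "ax": 0, "ay": 0, "az": 0},
    {"hand": 0.8, "dx": 0, "dy": 1.5, "dz": 0, "ax": 0, "ay": 0, "az": 0},
    {"hand": 0.8, "dx": 0, "dy": 0.8, "dz": 0, "ax": 0, "ay": 0, "az": 0},
    {"hand": 0.8, "dx": 0, "dy": 0.4, "dz": 0, "ax": 0, "ay": 0, "az": 0},
  ],
)

```text
time_s: 4.52
position: [0.3942, -0.2153, 0.0192]
tool_rot: [[-0.167, 0.0, 0.986], [-0.986, -0.0, -0.167], [0.0, -1.0, 0.0]]
ft_force: [-0.3, 0.3, -1.0]
grip_width: 0.0688
```

jog_arm(
  rows=[
    {"hand": 0.3, "dx": 0, "dy": 0, "dz": 0, "ax": 0, "ay": 0, "az": 0},
    {"hand": 0.3, "dx": 0, "dy": 0, "dz": 0, "ax": 0, "ay": 0, "az": 0},
    {"hand": 0.3, "dx": 0, "dy": 0, "dz": 0, "ax": 0, "ay": 0, "az": 0},
    {"hand": 0.3, "dx": 0, "dy": 0, "dz": 0, "ax": 0, "ay": 0, "az": 0},
    {"hand": 0.3, "dx": 0, "dy": 0, "dz": 0, "ax": 0, "ay": 0, "az": 0},
  ],
  newtons=40,
)

```text
time_s: 4.93
position: [0.3942, -0.2154, 0.0199]
tool_rot: [[-0.168, 0.001, 0.986], [-0.986, -0.001, -0.168], [0.001, -1.0, 0.001]]
ft_force: [0.4, -0.5, 0.3]
grip_width: 0.0254
```

jog_arm(
  rows=[
    {"hand": 0.0, "dx": 0, "dy": 0, "dz": 0, "ax": 0, "ay": 0, "az": 0},
    {"hand": 0, "dx": 0, "dy": 0, "dz": 0, "ax": 0, "ay": 0, "az": 0},
    {"hand": 0, "dx": 0, "dy": 0, "dz": 0, "ax": 0, "ay": 0, "az": 0},
    {"hand": 0, "dx": 0, "dy": 0, "dz": 0, "ax": 0, "ay": 0, "az": 0},
    {"hand": 0, "dx": 0, "dy": 0, "dz": 0, "ax": 0, "ay": 0, "az": 0},
  ],
  newtons=40,
)

```text
time_s: 5.35
position: [0.3942, -0.2154, 0.0198]
tool_rot: [[-0.168, 0.001, 0.986], [-0.986, -0.001, -0.168], [0.001, -1.0, 0.001]]
ft_force: [0.3, 0.8, 7.3]
grip_width: 0.0197
```

```bash
python3 - <<'E'
from h import *
s=st()
E
```

```text
5.35 [ 0.3942 -0.2154  0.0198] [[-0.168, 0.001, 0.986], [-0.986, -0.001, -0.168], [0.001, -1.0, 0.001]] q [-43.8  29.  106.4  -0.   44.5 -34.2] F [0.3 0.8 7.3] M [0.13 0.1  0.08] w 0.0197
```

jog_arm(
  rows=[
    {"hand": 0, "dx": 0, "dy": -2, "dz": 0, "ax": 0, "ay": 0, "az": 0},
    {"hand": 0, "dx": 0, "dy": -4, "dz": 0, "ax": 0, "ay": 0, "az": 0},
    {"hand": 0, "dx": 0, "dy": -4, "dz": 0, "ax": 0, "ay": 0, "az": 0},
    {"hand": 0, "dx": 0, "dy": -4, "dz": 0, "ax": 0, "ay": 0, "az": 0},
    {"hand": 0, "dx": 0, "dy": -4, "dz": 0, "ax": 0, "ay": 0, "az": 0},
  ],
)

```text
time_s: 5.77
position: [0.3935, -0.2147, 0.2013]
tool_rot: [[-0.168, -0.0, 0.986], [-0.986, 0.0, -0.168], [-0.0, -1.0, -0.0]]
ft_force: [0.6, -0.6, -1.4]
grip_width: 0.0193
```

jog_arm(
  rows=[
    {"hand": 0, "dx": -2.5, "dy": -2, "dz": -0.4, "ax": 0, "ay": 0, "az": 0},
    {"hand": 0, "dx": -3.9, "dy": 0, "dz": -0.7, "ax": 0, "ay": 0, "az": 0},
    {"hand": 0, "dx": -3.9, "dy": 0, "dz": -0.7, "ax": 0, "ay": 0, "az": 0},
    {"hand": 0, "dx": -3.9, "dy": 0, "dz": -0.7, "ax": 0, "ay": 0, "az": 0},
    {"hand": 0, "dx": -3.9, "dy": 0, "dz": -0.7, "ax": 0, "ay": 0, "az": 0},
  ],
)

```text
time_s: 6.18
position: [0.3921, -0.0297, 0.2193]
tool_rot: [[-0.169, -0.0, 0.986], [-0.986, 0.0, -0.169], [-0.0, -1.0, -0.0]]
ft_force: [-0.1, -0.0, -1.9]
grip_width: 0.0196
```

jog_arm(
  rows=[
    {"hand": 0, "dx": -3.9, "dy": 0, "dz": -0.7, "ax": 0, "ay": 0, "az": 0},
    {"hand": 0, "dx": -3.9, "dy": 0, "dz": -0.7, "ax": 0, "ay": 0, "az": 0},
    {"hand": 0, "dx": -3.9, "dy": 0, "dz": -0.7, "ax": 0, "ay": 0, "az": 0},
    {"hand": 0, "dx": -3.9, "dy": 0, "dz": -0.7, "ax": 0, "ay": 0, "az": 0},
    {"hand": 0, "dx": -3.9, "dy": 0, "dz": -0.7, "ax": 0, "ay": 0, "az": 0},
  ],
)

```text
time_s: 6.6
position: [0.3902, 0.1687, 0.2193]
tool_rot: [[-0.168, -0.0, 0.986], [-0.986, -0.0, -0.168], [0.0, -1.0, -0.0]]
ft_force: [0.4, 0.5, -1.1]
grip_width: 0.0194
```

```bash
python3 - <<'E'
from h import *
s=st(); snap("wrist","w5")
E
```

```text
6.6 [0.3902 0.1687 0.2193] [[-0.168, -0.0, 0.986], [-0.986, -0.0, -0.168], [0.0, -1.0, -0.0]] q [ 7.3  9.8 93.7 -0.  76.4 17. ] F [ 0.4  0.5 -1.1] M [-0.03  0.03 -0.  ] w 0.0194
```

View pics/w5.png

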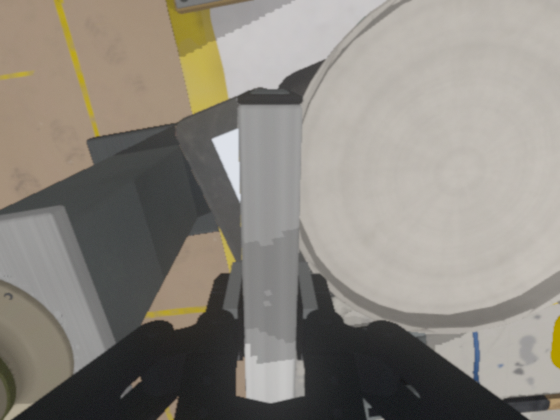

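```bash
python3 - <<'E'
from h import *
C,im=load("wrist","w5"); z=np.load("pics/w5.npz")
P=ray(C,[[239,100],[301.5,100],[243.5,402],[303.5,402]],.2493)
print(((P-z["p"])@z["r"])*1000)
cv2.imwrite("pics/w5c.png",cv2.resize(im[80:130,220:320],None,fx=5,fy=5,interpolation=cv2.INTER_NEAREST))
E
```

```text
[[-78.86929233 -29.98123227  -9.14027794]
 [-78.87130602 -29.98287133   9.41015297]
 [ 38.20884682 -29.97190869 -10.59757642]
 [ 38.2019105  -29.97404696  13.59895304]]
```

jog_arm(
  rows=[
    {"hand": 0, "dx": -2.2, "dy": 0, "dz": 1.5, "ax": 0, "ay": -1.88, "az": 0},
    {"hand": 0, "dx": -2.4, "dy": 0, "dz": 1.5, "ax": 0, "ay": -1.88, "az": 0},
    {"hand": 0, "dx": -2.4, "dy": 0, "dz": 1.5, "ax": 0, "ay": -1.88, "az": 0},
    {"hand": 0, "dx": -2.4, "dy": 0, "dz": 1.5, "ax": 0, "ay": -1.88, "az": 0},
    {"hand": 0, "dx": -2.4, "dy": 0, "dz": 1.5, "ax": 0, "ay": -1.88, "az": 0},
  ],
)

```text
time_s: 7.07
position: [0.478, 0.2773, 0.2189]
tool_rot: [[-0.003, -0.001, 1.0], [-1.0, -0.0, -0.003], [0.0, -1.0, -0.001]]
ft_force: [-0.0, 0.2, -0.4]
grip_width: 0.0196
```

jog_arm(
  rows=[
    {"hand": 0, "dx": -2.4, "dy": 0, "dz": 1.5, "ax": 0, "ay": -1.88, "az": 0},
    {"hand": 0, "dx": -2.4, "dy": 0, "dz": 1.5, "ax": 0, "ay": -1.88, "az": 0},
    {"hand": 0, "dx": -2.4, "dy": 0, "dz": 1.5, "ax": 0, "ay": -1.88, "az": 0},
    {"hand": 0, "dx": -2.4, "dy": 0, "dz": 1.5, "ax": 0, "ay": -1.88, "az": 0},
    {"hand": 0, "dx": -2.0, "dy": 0, "dz": 1.5, "ax": 0, "ay": -1.88, "az": 0},
  ],
)

```text
time_s: 7.48
position: [0.5456, 0.398, 0.2186]
tool_rot: [[0.161, -0.001, 0.987], [-0.987, -0.0, 0.161], [0.0, -1.0, -0.001]]
ft_force: [-0.2, 0.0, -1.8]
grip_width: 0.0197
```

```bash
cat >>h.py <<'E'
def go(t,yaw):
    s=st(); A=np.array(s["tool_rot"]); d=A.T@(np.array(t)-s["position"])*100
    y=np.rad2deg(np.arctan2(A[1,2],A[0,2])); print("need dx,dy,dz cm",np.round(d,2),"ay",round(-((yaw-y+180)%360-180),2))
E
python3 - <<'E'
from h import *
go([.5448,.4057,.22],9.23)
E
```

```text
7.48 [0.5456 0.398  0.2186] [[0.161, -0.001, 0.987], [-0.987, -0.0, 0.161], [0.0, -1.0, -0.001]] q [26.1 35.4 52.7  0.  91.9 16.8] F [-0.2  0.  -1.8] M [-0.01  0.02 -0.05] w 0.0197
need dx,dy,dz cm [-0.78 -0.14  0.04] ay 0.04
```

jog_arm(
  rows=[
    {"hand": 0, "dx": -0.78, "dy": 0, "dz": 0.05, "ax": 0, "ay": 0, "az": 0},
    {"hand": 0, "dx": 0, "dy": 4, "dz": 0, "ax": 0, "ay": 0, "az": 0},
    {"hand": 0, "dx": 0, "dy": 4, "dz": 0, "ax": 0, "ay": 0, "az": 0},
    {"hand": 0, "dx": 0, "dy": 3.5, "dz": 0, "ax": 0, "ay": 0, "az": 0},
    {"hand": 0, "dx": 0, "dy": 2, "dz": 0, "ax": 0, "ay": 0, "az": 0},
  ],
)

```text
time_s: 7.9
position: [0.5426, 0.4031, 0.0796]
tool_rot: [[0.159, -0.006, 0.987], [-0.987, -0.003, 0.159], [0.002, -1.0, -0.007]]
ft_force: [0.4, -0.9, -1.6]
grip_width: 0.0194
```

jog_arm(
  rows=[
    {"hand": 0, "dx": 0, "dy": 1.5, "dz": 0, "ax": 0, "ay": 0, "az": 0},
    {"hand": 0, "dx": 0, "dy": 1, "dz": 0, "ax": 0, "ay": 0, "az": 0},
    {"hand": 0, "dx": 0, "dy": 0.5, "dz": 0, "ax": 0, "ay": 0, "az": 0},
    {"hand": 0, "dx": 0, "dy": 0, "dz": 0, "ax": 0, "ay": 0, "az": 0},
    {"hand": 0, "dx": 0, "dy": 0, "dz": 0, "ax": 0, "ay": 0, "az": 0},
  ],
)

```text
time_s: 8.32
position: [0.545, 0.4044, 0.0552]
tool_rot: [[0.159, 0.001, 0.987], [-0.987, 0.0, 0.159], [-0.0, -1.0, 0.001]]
ft_force: [0.7, 0.5, -1.6]
grip_width: 0.019
```

```bash
python3 - <<'E'
from h import *
go([.5448,.4057,.0378],9.23); snap("wrist","w6")
E
```

```text
8.32 [0.545  0.4044 0.0552] [[0.159, 0.001, 0.987], [-0.987, 0.0, 0.159], [-0.0, -1.0, 0.001]] q [26.6 43.2 65.2 -0.  71.5 17.5] F [ 0.7  0.5 -1.6] M [0.   0.02 0.03] w 0.019
need dx,dy,dz cm [-0.13  1.74 -0.  ] ay -0.09
```

View pics/w6.png

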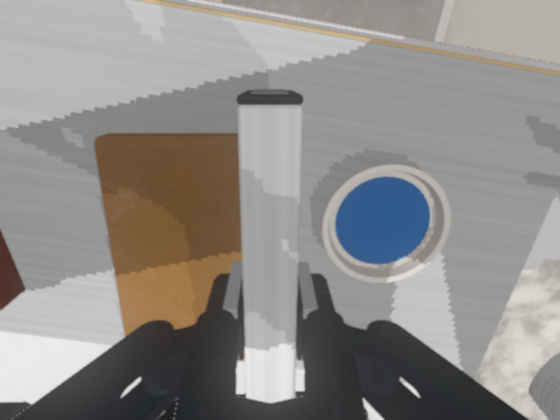

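```bash
python3 - <<'E'
from h import *
C,im=load("wrist","w6"); hsv=cv2.cvtColor(im,cv2.COLOR_BGR2HSV); m=cv2.inRange(hsv,(8,70,30),(20,255,255))
W=[]
for v in range(155,315):
    u=np.nonzero(m[v,70:240])[0]
    if len(u): W.append([70+u[0]-.5,v])
P=ray(C,W,.028)[:,:2]; o=np.array([.4982,.3931]);a=np.deg2rad(9.23);ex=np.array([np.cos(a),np.sin(a)]);ey=np.array([-ex[1],ex[0]])
L=np.c_[(P-o)@ex,(P-o)@ey]; f=np.polyfit(L[:,1],L[:,0],1);r=L[:,0]-np.polyval(f,L[:,1]);k=abs(r)<.001;f=np.polyfit(L[k,1],L[k,0],1);print("left edge local",f,np.rad2deg(-f[0]),k.sum(),len(k))
W=[]
for u in range(120,230):
    v=np.nonzero(m[110:200,u])[0]
    if len(v): W.append([u,110+v[0]-.5])
P=ray(C,W,.028)[:,:2];L=np.c_[(P-o)@ex,(P-o)@ey]; print("top edge y",np.median(L[:,1]))
E
```

```text
left edge local [-0.00030559 -0.03401688] 0.01750890196982953 160 160
top edge y 0.06477621799653223
```

jog_arm(
  rows=[
    {"hand": 0, "dx": -0.1, "dy": 0.6, "dz": 0, "ax": 0, "ay": 0, "az": 0},
    {"hand": 0, "dx": 0, "dy": 0.5, "dz": 0, "ax": 0, "ay": 0, "az": 0},
    {"hand": 0, "dx": 0, "dy": 0.4, "dz": 0, "ax": 0, "ay": 0, "az": 0},
    {"hand": 0, "dx": 0, "dy": 0.15, "dz": 0, "ax": 0, "ay": 0, "az": 0},
    {"hand": 0, "dx": 0, "dy": 0, "dz": 0, "ax": 0, "ay": 0, "az": 0},
  ],
)

```text
time_s: 8.78
position: [0.5444, 0.4053, 0.0379]
tool_rot: [[0.159, -0.0, 0.987], [-0.987, -0.0, 0.159], [0.0, -1.0, -0.0]]
ft_force: [-1.3, -0.5, 1.5]
grip_width: 0.0196
```

jog_arm(
  rows=[
    {"hand": 0, "dx": 0, "dy": 0.05, "dz": 0, "ax": 0, "ay": 0, "az": 0},
    {"hand": 0, "dx": 0, "dy": 0, "dz": 0, "ax": 0, "ay": 0, "az": 0},
    {"hand": 0, "dx": 0, "dy": 0, "dz": 0, "ax": 0, "ay": 0, "az": 0},
    {"hand": 0, "dx": 0, "dy": 0, "dz": 0, "ax": 0, "ay": 0, "az": 0},
    {"hand": 0, "dx": 0, "dy": 0, "dz": 0, "ax": 0, "ay": 0, "az": 0},
  ],
)

```text
time_s: 9.2
position: [0.5444, 0.4053, 0.0379]
tool_rot: [[0.159, 0.0, 0.987], [-0.987, 0.0, 0.159], [-0.0, -1.0, 0.0]]
ft_force: [-3.1, -1.9, 5.5]
grip_width: 0.02
```

```bash
python3 - <<'E'
from h import *
go([.5418,.4052,.0378],9.23)
E
```

```text
9.2 [0.5444 0.4053 0.0379] [[0.159, 0.0, 0.987], [-0.987, 0.0, 0.159], [-0.0, -1.0, 0.0]] q [26.7 44.4 66.  -0.  69.6 17.5] F [-3.1 -1.9  5.5] M [-0.24  0.46  0.01] w 0.02
need dx,dy,dz cm [-0.03  0.01 -0.26] ay -0.08
```

jog_arm(
  rows=[
    {"hand": 0, "dx": 0, "dy": -0.02, "dz": -0.05, "ax": 0, "ay": 0, "az": 0},
    {"hand": 0, "dx": 0, "dy": 0, "dz": -0.05, "ax": 0, "ay": 0, "az": 0},
    {"hand": 0, "dx": 0, "dy": 0, "dz": -0.05, "ax": 0, "ay": 0, "az": 0},
    {"hand": 0, "dx": 0, "dy": 0, "dz": 0, "ax": 0, "ay": 0, "az": 0},
    {"hand": 0, "dx": 0, "dy": 0, "dz": 0, "ax": 0, "ay": 0, "az": 0},
  ],
)

```text
time_s: 9.62
position: [0.5437, 0.4052, 0.0379]
tool_rot: [[0.159, 0.002, 0.987], [-0.987, 0.001, 0.159], [-0.0, -1.0, 0.002]]
ft_force: [2.8, -0.9, 3.8]
grip_width: 0.0196
```

```bash
python3 - <<'E'
from h import *
go([.5418,.4052,.0378],9.23)
E
```

```text
9.62 [0.5437 0.4052 0.0379] [[0.159, 0.002, 0.987], [-0.987, 0.001, 0.159], [-0.0, -1.0, 0.002]] q [26.7 44.3 66.2 -0.  69.4 17.6] F [ 2.8 -0.9  3.8] M [ 0.04 -0.54 -0.01] w 0.0196
need dx,dy,dz cm [-0.03  0.01 -0.19] ay -0.09
```

jog_arm(
  rows=[
    {"hand": 0, "dx": 0, "dy": 0, "dz": -0.04, "ax": 0, "ay": 0, "az": 0},
    {"hand": 0, "dx": 0, "dy": 0, "dz": 0, "ax": 0, "ay": 0, "az": 0},
    {"hand": 0, "dx": 0, "dy": 0, "dz": -0.04, "ax": 0, "ay": 0, "az": 0},
    {"hand": 0, "dx": 0, "dy": 0, "dz": 0, "ax": 0, "ay": 0, "az": 0},
    {"hand": 0, "dx": 0, "dy": 0, "dz": 0, "ax": 0, "ay": 0, "az": 0},
  ],
)

```text
time_s: 10.03
position: [0.5427, 0.405, 0.0379]
tool_rot: [[0.159, 0.001, 0.987], [-0.987, 0.0, 0.159], [-0.0, -1.0, 0.001]]
ft_force: [3.2, -0.3, 5.1]
grip_width: 0.0191
```

```bash
python3 - <<'E'
from h import *
go([.5418,.4052,.0378],9.23)
E
```

```text
10.03 [0.5427 0.405  0.0379] [[0.159, 0.001, 0.987], [-0.987, 0.0, 0.159], [-0.0, -1.0, 0.001]] q [26.7 44.2 66.4 -0.  69.3 17.6] F [ 3.2 -0.3  5.1] M [ 0.02 -0.65 -0.06] w 0.0191
need dx,dy,dz cm [-0.03  0.01 -0.08] ay -0.09
```

jog_arm(
  rows=[
    {"hand": 0, "dx": 0, "dy": 0, "dz": -0.03, "ax": 0, "ay": 0, "az": 0},
    {"hand": 0, "dx": 0, "dy": 0, "dz": 0, "ax": 0, "ay": 0, "az": 0},
    {"hand": 0, "dx": 0, "dy": 0, "dz": -0.03, "ax": 0, "ay": 0, "az": 0},
    {"hand": 0, "dx": 0, "dy": 0, "dz": 0, "ax": 0, "ay": 0, "az": 0},
    {"hand": 0, "dx": 0, "dy": 0, "dz": 0, "ax": 0, "ay": 0, "az": 0},
  ],
)

```text
time_s: 10.45
position: [0.5421, 0.4049, 0.0379]
tool_rot: [[0.159, 0.001, 0.987], [-0.987, 0.0, 0.159], [-0.0, -1.0, 0.001]]
ft_force: [3.0, 0.3, 5.4]
grip_width: 0.0194
```

```bash
python3 - <<'E'
from h import *
go([.5418,.4052,.0378],9.23)
E
```

```text
10.45 [0.5421 0.4049 0.0379] [[0.159, 0.001, 0.987], [-0.987, 0.0, 0.159], [-0.0, -1.0, 0.001]] q [26.8 44.1 66.5 -0.  69.3 17.6] F [3.  0.3 5.4] M [ 0.04 -0.72  0.04] w 0.0194
need dx,dy,dz cm [-0.03  0.01 -0.02] ay -0.09
```

jog_arm(
  rows=[
    {"hand": 0, "dx": 0, "dy": 0, "dz": -0.03, "ax": 0, "ay": 0, "az": 0},
    {"hand": 0, "dx": 0, "dy": 0, "dz": 0, "ax": 0, "ay": 0, "az": 0},
    {"hand": 0, "dx": 0, "dy": 0, "dz": -0.03, "ax": 0, "ay": 0, "az": 0},
    {"hand": 0, "dx": 0, "dy": 0, "dz": 0, "ax": 0, "ay": 0, "az": 0},
    {"hand": 0, "dx": 0, "dy": 0, "dz": 0, "ax": 0, "ay": 0, "az": 0},
  ],
)

```text
time_s: 10.87
position: [0.5419, 0.4049, 0.0379]
tool_rot: [[0.159, 0.002, 0.987], [-0.987, 0.001, 0.159], [-0.0, -1.0, 0.002]]
ft_force: [5.4, 0.5, 5.0]
grip_width: 0.0194
```

```bash
python3 - <<'E'
from h import *
go([.5418,.4052,.0378],9.23)
E
```

```text
10.87 [0.5419 0.4049 0.0379] [[0.159, 0.002, 0.987], [-0.987, 0.001, 0.159], [-0.0, -1.0, 0.002]] q [26.8 44.1 66.6 -0.  69.2 17.6] F [5.4 0.5 5. ] M [ 0.09 -1.14 -0.08] w 0.0194
need dx,dy,dz cm [-0.03  0.01 -0.  ] ay -0.1
```

jog_arm(
  rows=[
    {"hand": 0, "dx": 0, "dy": 0, "dz": -0.05, "ax": 0, "ay": 0, "az": 0},
    {"hand": 0, "dx": 0, "dy": 0, "dz": 0, "ax": 0, "ay": 0, "az": 0},
    {"hand": 0, "dx": 0, "dy": 0, "dz": 0, "ax": 0, "ay": 0, "az": 0},
    {"hand": 0, "dx": 0, "dy": 0, "dz": 0, "ax": 0, "ay": 0, "az": 0},
    {"hand": 0, "dx": 0, "dy": 0, "dz": 0, "ax": 0, "ay": 0, "az": 0},
  ],
)

```text
time_s: 11.28
position: [0.5419, 0.4049, 0.0379]
tool_rot: [[0.159, 0.003, 0.987], [-0.987, 0.001, 0.159], [-0.001, -1.0, 0.003]]
ft_force: [7.8, 2.4, 3.7]
grip_width: 0.0197
```

jog_arm(
  rows=[
    {"hand": 0.45, "dx": 0, "dy": 0, "dz": 0, "ax": 0, "ay": 0, "az": 0},
    {"hand": 0.45, "dx": 0, "dy": 0, "dz": 0, "ax": 0, "ay": 0, "az": 0},
    {"hand": 0.45, "dx": 0, "dy": 0, "dz": 0, "ax": 0, "ay": 0, "az": 0},
    {"hand": 0.45, "dx": 0, "dy": 0, "dz": 0, "ax": 0, "ay": 0, "az": 0},
    {"hand": 0.45, "dx": 0, "dy": 0, "dz": 0, "ax": 0, "ay": 0, "az": 0},
  ],
)

```text
time_s: 11.7
position: [0.5401, 0.4046, 0.0371]
tool_rot: [[0.159, -0.001, 0.987], [-0.987, -0.001, 0.159], [0.0, -1.0, -0.001]]
ft_force: [-0.7, -0.2, -0.1]
grip_width: 0.038
```

```bash
python3 - <<'E'
from h import *
go([.5418,.4052,.0378],9.23);snap("wrist","w7")
E
```

```text
11.7 [0.5401 0.4046 0.0371] [[0.159, -0.001, 0.987], [-0.987, -0.001, 0.159], [0.0, -1.0, -0.001]] q [26.8 44.1 66.8  0.  69.2 17.6] F [-0.7 -0.2 -0.1] M [-0.02  0.04  0.01] w 0.038
need dx,dy,dz cm [-0.03 -0.07  0.18] ay -0.07
```

View pics/w7.png

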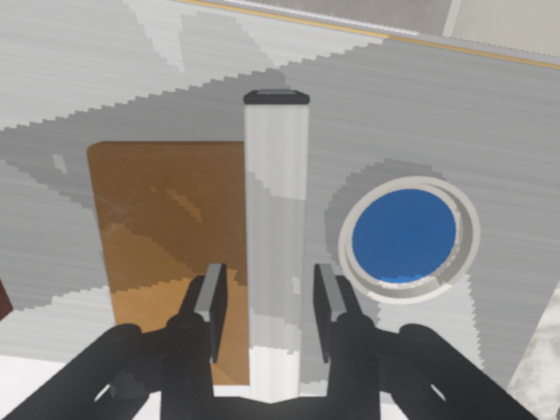

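jog_arm(
  rows=[
    {"hand": 0.45, "dx": 0, "dy": 0, "dz": 0.18, "ax": 0, "ay": 0, "az": 0},
    {"hand": 0.45, "dx": 0, "dy": -1, "dz": 0, "ax": 0, "ay": 0, "az": 0},
    {"hand": 0.45, "dx": 0, "dy": -2, "dz": 0, "ax": 0, "ay": 0, "az": 0},
    {"hand": 0.45, "dx": 0, "dy": -3, "dz": 0, "ax": 0, "ay": 0, "az": 0},
    {"hand": 0.45, "dx": 0, "dy": -4, "dz": 0, "ax": 0, "ay": 0, "az": 0},
  ],
)

```text
time_s: 12.17
position: [0.5414, 0.4044, 0.137]
tool_rot: [[0.159, -0.004, 0.987], [-0.987, -0.002, 0.159], [0.001, -1.0, -0.005]]
ft_force: [0.4, 0.5, 0.1]
grip_width: 0.0383
```

jog_arm(
  rows=[
    {"hand": 0.6, "dx": 0, "dy": -4, "dz": 0, "ax": 0, "ay": 0, "az": 0},
    {"hand": 0.8, "dx": -0.5, "dy": -4, "dz": -1, "ax": 0, "ay": 0, "az": 0},
    {"hand": 1, "dx": -0.5, "dy": -3.5, "dz": -1, "ax": 0, "ay": 0, "az": 0},
    {"hand": 1, "dx": 0, "dy": 0, "dz": 0, "ax": 0, "ay": 0, "az": 0},
    {"hand": 1, "dx": 0, "dy": 0, "dz": 0, "ax": 0, "ay": 0, "az": 0},
  ],
)

```text
time_s: 12.58
position: [0.521, 0.4121, 0.2558]
tool_rot: [[0.16, 0.005, 0.987], [-0.987, 0.003, 0.16], [-0.002, -1.0, 0.005]]
ft_force: [0.7, -0.2, -0.2]
grip_width: 0.0852
```

```bash
python3 - <<'E'
from h import *
st();C,im=snap("wrist","w8"); cv2.imwrite("pics/w8c.png",cv2.resize(im[90:290,180:400],None,fx=3,fy=3,interpolation=cv2.INTER_CUBIC))
E
```

```text
12.58 [0.521  0.4121 0.2558] [[0.16, 0.005, 0.987], [-0.987, 0.003, 0.16], [-0.002, -1.0, 0.005]] q [28.2 33.1 51.1  0.  95.5 19. ] F [ 0.7 -0.2 -0.2] M [ 0.02 -0.04  0.03] w 0.0852
```

View pics/w8c.png

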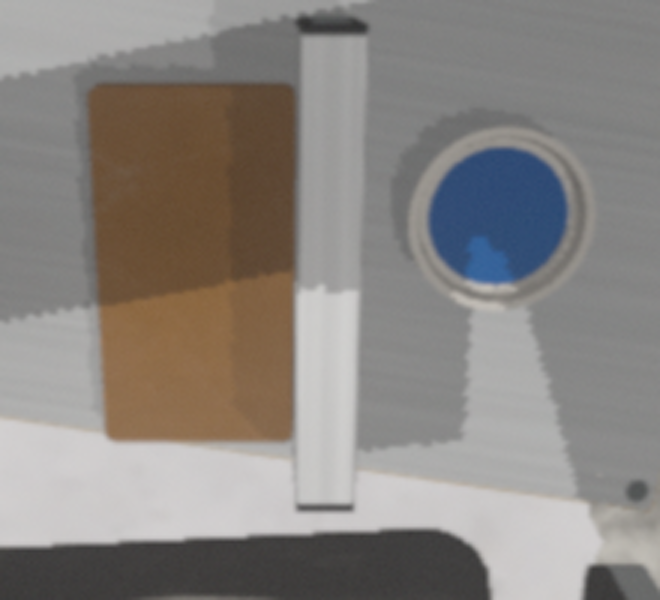

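```bash
python3 - <<'E'
from h import *
C,im=load("wrist","w8"); o=np.array([.4982,.3931]);a=np.deg2rad(9.23);ex=np.array([np.cos(a),np.sin(a)]);ey=np.array([-ex[1],ex[0]])
def loc(uv,z):
    P=ray(C,np.array(uv)/3+[180,90]-.33,z)[:,:2]-o; return np.round(np.c_[P@ex,P@ey]*1000,1).tolist()
print("cam",(C[1][:2]-o)@ex)
print("plate R",loc([[295,95],[294,425]],.028),"plate L",loc([[90,95],[105,425]],.028))
print("guard L",loc([[300,33],[297,505]],.068),"guard R",loc([[367,33],[355,505]],.068),"ends",loc([[332,28],[325,510]],.068))
E
```

```text
cam 0.024762923711714742
plate R [[34.9, 60.6], [35.3, -58.9]] plate L [[-33.5, 60.7], [-34.5, -58.7]]
guard L [[35.1, 82.6], [35.3, -71.1]] guard R [[54.7, 82.6], [55.0, -71.2]] ends [[44.4, 84.0], [44.9, -73.0]]
```

jog_arm(
  rows=[
    {"hand": 1, "dx": 2.6, "dy": 0, "dz": -2.8, "ax": 0, "ay": 0, "az": 0},
    {"hand": 1, "dx": 2.6, "dy": 0, "dz": -2.8, "ax": 0, "ay": 0, "az": 0},
    {"hand": 1, "dx": 2.6, "dy": 0, "dz": -2.8, "ax": 0, "ay": 0, "az": 0},
    {"hand": 1, "dx": 2.6, "dy": 0, "dz": -2.8, "ax": 0, "ay": 0, "az": 0},
    {"hand": 1, "dx": 2.6, "dy": 0, "dz": -2.8, "ax": 0, "ay": 0, "az": 0},
  ],
)

```text
time_s: 13.05
position: [0.4017, 0.2594, 0.2508]
tool_rot: [[0.159, -0.003, 0.987], [-0.987, -0.001, 0.159], [0.001, -1.0, -0.004]]
ft_force: [0.5, 0.3, 2.0]
grip_width: 0.0855
```

jog_arm(
  rows=[
    {"hand": 1, "dx": 3.8, "dy": 0, "dz": -0.9, "ax": 0, "ay": 0, "az": 0},
    {"hand": 1, "dx": 3.8, "dy": 0, "dz": -0.9, "ax": 0, "ay": 0, "az": 0},
    {"hand": 1, "dx": 3.8, "dy": 0, "dz": -0.9, "ax": 0, "ay": 0, "az": 0},
    {"hand": 1, "dx": 3.8, "dy": 0, "dz": -0.9, "ax": 0, "ay": 0, "az": 0},
    {"hand": 1, "dx": 3.8, "dy": 0, "dz": -0.9, "ax": 0, "ay": 0, "az": 0},
  ],
)

```text
time_s: 13.47
position: [0.3881, 0.0646, 0.2514]
tool_rot: [[0.159, -0.003, 0.987], [-0.987, 0.0, 0.159], [-0.001, -1.0, -0.003]]
ft_force: [1.0, 0.6, 0.2]
grip_width: 0.0855
```

jog_arm(
  rows=[
    {"hand": 1, "dx": 3.8, "dy": 0, "dz": 0, "ax": 0, "ay": 0, "az": 0},
    {"hand": 1, "dx": 3.8, "dy": 0, "dz": 0, "ax": 0, "ay": 0, "az": 0},
    {"hand": 1, "dx": 3.8, "dy": 0, "dz": 0, "ax": 0, "ay": 0, "az": 0},
    {"hand": 1, "dx": 0, "dy": 0, "dz": 0, "ax": 0, "ay": -6.8, "az": 0},
    {"hand": 1, "dx": 0, "dy": 0, "dz": 0, "ax": 0, "ay": -6.8, "az": 0},
  ],
)

```text
time_s: 13.88
position: [0.407, -0.0483, 0.251]
tool_rot: [[0.387, -0.003, 0.922], [-0.922, 0.001, 0.387], [-0.003, -1.0, -0.003]]
ft_force: [0.8, 1.0, 0.3]
grip_width: 0.0857
```

jog_arm(
  rows=[
    {"hand": 1, "dx": 0, "dy": 0, "dz": 0, "ax": 0, "ay": -6.8, "az": 0},
    {"hand": 1, "dx": 0, "dy": 0, "dz": 0, "ax": 0, "ay": -6.8, "az": 0},
    {"hand": 1, "dx": 0, "dy": 0, "dz": 0, "ax": 0, "ay": -6.8, "az": 0},
    {"hand": 1, "dx": 0, "dy": 0, "dz": 0, "ax": 0, "ay": -6.8, "az": 0},
    {"hand": 1, "dx": 0, "dy": 0, "dz": 0, "ax": 0, "ay": -6.8, "az": 0},
  ],
)

```text
time_s: 14.3
position: [0.4068, -0.0463, 0.2512]
tool_rot: [[0.839, -0.003, 0.544], [-0.544, 0.001, 0.839], [-0.003, -1.0, -0.001]]
ft_force: [-0.3, -0.4, -0.4]
grip_width: 0.0855
```

jog_arm(
  rows=[
    {"hand": 1, "dx": 0, "dy": 0, "dz": 0, "ax": 0, "ay": -6.8, "az": 0},
    {"hand": 1, "dx": 0, "dy": 0, "dz": 0, "ax": 0, "ay": -6.8, "az": 0},
    {"hand": 1, "dx": 0, "dy": 0, "dz": 0, "ax": 0, "ay": -6.8, "az": 0},
    {"hand": 1, "dx": 0, "dy": 0, "dz": 0, "ax": 0, "ay": -6.8, "az": 0},
    {"hand": 1, "dx": 0, "dy": 0, "dz": 0, "ax": 0, "ay": -4.7, "az": 0},
  ],
)

```text
time_s: 14.72
position: [0.4068, -0.0463, 0.2512]
tool_rot: [[1.0, -0.003, 0.018], [-0.018, 0.001, 1.0], [-0.003, -1.0, 0.001]]
ft_force: [-0.7, 0.2, -0.0]
grip_width: 0.0853
```

```bash
python3 - <<'E'
from h import *
go([.43,-.08,.22],88.7)
E
```

```text
14.72 [ 0.4068 -0.0463  0.2512] [[1.0, -0.003, 0.018], [-0.018, 0.001, 1.0], [-0.003, -1.0, 0.001]] q [ -23.2    6.6   92.1   -0.    81.5 -112.1] F [-0.7  0.2 -0. ] M [-0.01 -0.   -0.05] w 0.0853
need dx,dy,dz cm [ 2.39  3.11 -3.34] ay 0.27
```

jog_arm(
  rows=[
    {"hand": 1, "dx": 1.2, "dy": 1, "dz": -1.7, "ax": 0, "ay": 0.27, "az": -0.17},
    {"hand": 1, "dx": 1.2, "dy": 1, "dz": -1.65, "ax": 0, "ay": 0, "az": 0},
    {"hand": 1, "dx": 0, "dy": 1, "dz": 0, "ax": 0, "ay": 0, "az": 0},
    {"hand": 1, "dx": 0, "dy": 0, "dz": 0, "ax": 0, "ay": 0, "az": 0},
    {"hand": 1, "dx": 0, "dy": 0, "dz": 0, "ax": 0, "ay": 0, "az": 0},
  ],
)

```text
time_s: 15.13
position: [0.4299, -0.0802, 0.2215]
tool_rot: [[1.0, -0.0, 0.029], [-0.029, 0.002, 1.0], [-0.0, -1.0, 0.002]]
ft_force: [-0.3, 0.4, 0.0]
grip_width: 0.0853
```

```bash
python3 - <<'E'
from h import *
st();C,im=snap("wrist","w9")
E
```

```text
15.13 [ 0.4299 -0.0802  0.2215] [[1.0, -0.0, 0.029], [-0.029, 0.002, 1.0], [-0.0, -1.0, 0.002]] q [-2.620e+01  1.100e+01  9.190e+01  1.000e-01  7.720e+01 -1.146e+02] F [-0.3  0.4  0. ] M [ 0.02  0.   -0.02] w 0.0853
```

View pics/w9.png

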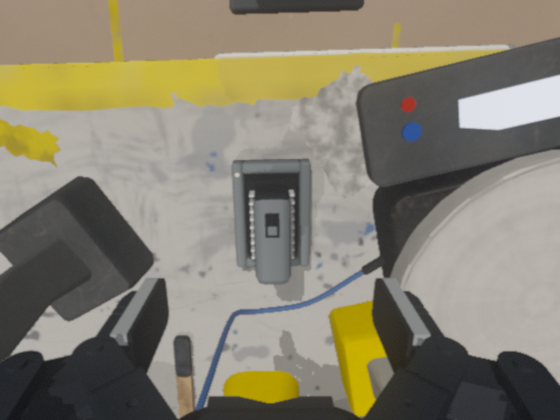

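```bash
python3 - <<'E'
from h import *
T=cam("top"); print("beige head",ray(T,[[245,180],[272,197],[294,185],[262,90],[250,90]],.28)[:,:2]); print("grey head",ray(T,[[415,235],[360,180],[385,240]],.28)[:,:2])
C,im=load("wrist","w9"); cv2.imwrite("pics/w9c.png",cv2.resize(im[150:290,220:325],None,fx=4.2,fy=4.2,interpolation=cv2.INTER_CUBIC))
E
```

```text
beige head [[ 0.56573135  0.0888225 ]
 [ 0.51979368  0.02040912]
 [ 0.55004972 -0.03688379]
 [ 0.81140379  0.04040682]
 [ 0.81192717  0.07244408]]
grey head [[ 0.41446552 -0.33923535]
 [ 0.55984157 -0.2079066 ]
 [ 0.40349655 -0.26214065]]
```

View pics/w9c.png

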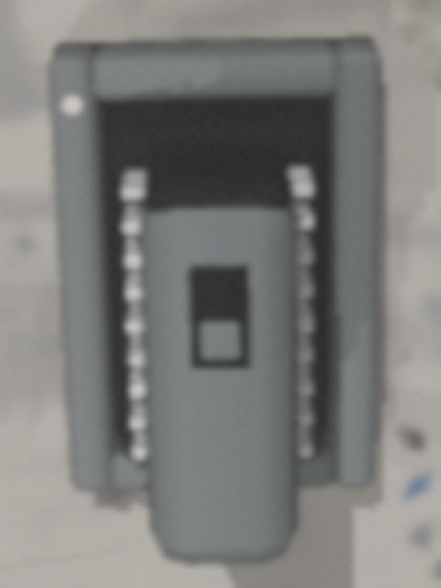

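```bash
python3 - <<'E'
from h import *
C,im=load("wrist","w9")
f=lambda uv,z: np.round(ray(C,np.array(uv)/4.2+[220,150]-.4,z)[:,:2],4).tolist()
print("grip near L/R",f([[146,215],[293,215]],.084)," far",f([[152,545],[298,545]],.084),"ends",f([[220,206],[225,562]],.084))
print("cradle",f([[52,45],[376,40],[73,487],[372,487]],.02))
E
```

```text
grip near L/R [[0.4378, -0.0931], [0.4386, -0.0646]]  far [[0.5106, -0.095], [0.5115, -0.0644]] ends [[0.4363, -0.0787], [0.5152, -0.0798]]
cradle [[0.4173, -0.1163], [0.4183, -0.042], [0.5312, -0.1181], [0.5335, -0.0422]]
```

jog_arm(
  rows=[
    {"hand": 1, "dx": 2.33, "dy": 0, "dz": 0.1, "ax": 0, "ay": -0.8, "az": 0},
    {"hand": 1, "dx": 2.33, "dy": 0, "dz": 0.1, "ax": 0, "ay": 0, "az": 0},
    {"hand": 1, "dx": 0, "dy": 4, "dz": 0, "ax": 0, "ay": 0, "az": 0},
    {"hand": 1, "dx": 0, "dy": 4, "dz": 0, "ax": 0, "ay": 0, "az": 0},
    {"hand": 1, "dx": 0, "dy": 1, "dz": 0, "ax": 0, "ay": 0, "az": 0},
  ],
)

```text
time_s: 15.6
position: [0.4753, -0.078, 0.1285]
tool_rot: [[1.0, -0.004, 0.014], [-0.014, 0.003, 1.0], [-0.004, -1.0, 0.003]]
ft_force: [0.3, -0.4, -1.3]
grip_width: 0.0852
```

jog_arm(
  rows=[
    {"hand": 0.8, "dx": 0, "dy": 0, "dz": 0, "ax": 0, "ay": 0, "az": 0},
    {"hand": 0.8, "dx": 0, "dy": 0, "dz": 0, "ax": 0, "ay": 0, "az": 0},
    {"hand": 0.8, "dx": 0, "dy": 0, "dz": 0, "ax": 0, "ay": 0, "az": 0},
    {"hand": 0.8, "dx": 0, "dy": 0, "dz": 0, "ax": 0, "ay": 0, "az": 0},
    {"hand": 0.8, "dx": 0, "dy": 0, "dz": 0, "ax": 0, "ay": 0, "az": 0},
  ],
)

```text
time_s: 16.02
position: [0.4779, -0.0795, 0.1339]
tool_rot: [[1.0, 0.005, 0.014], [-0.014, -0.001, 1.0], [0.005, -1.0, -0.001]]
ft_force: [0.1, -0.5, -0.1]
grip_width: 0.0684
```

```bash
python3 - <<'E'
from h import *
go([.4765,-.0795,.05],89.1);C,im=snap("wrist","w10")
E
```

```text
16.02 [ 0.4779 -0.0795  0.1339] [[1.0, 0.005, 0.014], [-0.014, -0.001, 1.0], [0.005, -1.0, -0.001]] q [-2.350e+01  2.100e+01  9.360e+01  1.000e-01  6.500e+01 -1.127e+02] F [ 0.1 -0.5 -0.1] M [ 0.03 -0.03 -0.05] w 0.0684
need dx,dy,dz cm [-0.19  8.39  0.01] ay 0.08
```

View pics/w10.png

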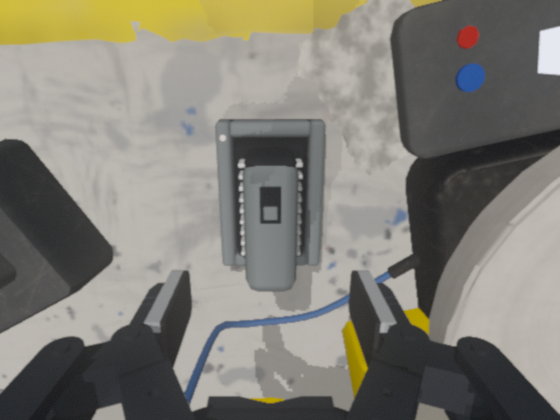

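```bash
python3 - <<'E'
from h import *
C,im=load("wrist","w10"); print(ray(C,[[270,165],[271,290.5],[244.5,180],[296.5,180],[246,275],[296,275]],.084))
print(ray(C,[[217,122],[325,122],[223,264],[320,264]],.02)); st()
E
```

```text
[[ 0.43677125 -0.07918938  0.084     ]
 [ 0.51513153 -0.07968193  0.084     ]
 [ 0.44495051 -0.09326001  0.084     ]
 [ 0.44535018 -0.06480919  0.084     ]
 [ 0.50412682 -0.09458555  0.084     ]
 [ 0.50454302 -0.06449557  0.084     ]]
[[ 0.42081535 -0.11566957  0.02      ]
 [ 0.42187371 -0.04093399  0.02      ]
 [ 0.53141824 -0.11787864  0.02      ]
 [ 0.53248586 -0.0408446   0.02      ]]
16.07 [ 0.4778 -0.0795  0.1337] [[1.0, 0.005, 0.014], [-0.014, -0.001, 1.0], [0.005, -1.0, -0.001]] q [-2.350e+01  2.110e+01  9.360e+01  1.000e-01  6.500e+01 -1.127e+02] F [0.7 1.2 0.7] M [-0.03 -0.01  0.01] w 0.0682
```

jog_arm(
  rows=[
    {"hand": 0.8, "dx": -0.17, "dy": 2, "dz": 0, "ax": 0, "ay": 0, "az": 0.25},
    {"hand": 0.8, "dx": 0, "dy": 2.5, "dz": 0, "ax": 0, "ay": 0, "az": 0},
    {"hand": 0.8, "dx": 0, "dy": 2, "dz": 0, "ax": 0, "ay": 0, "az": 0},
    {"hand": 0.8, "dx": 0, "dy": 1, "dz": 0, "ax": 0, "ay": 0, "az": 0},
    {"hand": 0.8, "dx": 0, "dy": 0.5, "dz": 0, "ax": 0, "ay": 0, "az": 0},
  ],
)

```text
time_s: 16.48
position: [0.4754, -0.0792, 0.0518]
tool_rot: [[1.0, -0.003, 0.014], [-0.014, 0.001, 1.0], [-0.003, -1.0, 0.001]]
ft_force: [-0.9, -0.3, -0.4]
grip_width: 0.0686
```

jog_arm(
  rows=[
    {"hand": 0.8, "dx": 0, "dy": 0.3, "dz": 0, "ax": 0, "ay": 0, "az": 0},
    {"hand": 0.8, "dx": 0, "dy": 0, "dz": 0, "ax": 0, "ay": 0, "az": 0},
    {"hand": 0.8, "dx": 0, "dy": 0, "dz": 0, "ax": 0, "ay": 0, "az": 0},
    {"hand": 0.8, "dx": 0, "dy": 0, "dz": 0, "ax": 0, "ay": 0, "az": 0},
    {"hand": 0.8, "dx": 0, "dy": 0, "dz": 0, "ax": 0, "ay": 0, "az": 0},
  ],
)

```text
time_s: 16.9
position: [0.4761, -0.0794, 0.0503]
tool_rot: [[1.0, -0.0, 0.014], [-0.014, -0.001, 1.0], [-0.0, -1.0, -0.001]]
ft_force: [0.1, -0.4, -0.4]
grip_width: 0.0683
```

```bash
python3 - <<'E'
from h import *
go([.4762,-.0795,.05],89.1)
E
```

```text
16.9 [ 0.4761 -0.0794  0.0503] [[1.0, -0.0, 0.014], [-0.014, -0.001, 1.0], [-0.0, -1.0, -0.001]] q [ -23.5   28.1   99.5   -0.    52.3 -112.7] F [ 0.1 -0.4 -0.4] M [-0.03  0.03 -0.03] w 0.0683
need dx,dy,dz cm [ 0.01  0.03 -0.  ] ay 0.08
```

Aligned and level; close.

jog_arm(
  rows=[
    {"hand": 0.45, "dx": 0, "dy": 0, "dz": 0, "ax": 0, "ay": 0, "az": 0},
    {"hand": 0.45, "dx": 0, "dy": 0, "dz": 0, "ax": 0, "ay": 0, "az": 0},
    {"hand": 0.45, "dx": 0, "dy": 0, "dz": 0, "ax": 0, "ay": 0, "az": 0},
    {"hand": 0.4, "dx": 0, "dy": 0, "dz": 0, "ax": 0, "ay": 0, "az": 0},
    {"hand": 0, "dx": 0, "dy": 0, "dz": 0, "ax": 0, "ay": 0, "az": 0},
  ],
  newtons=60,
)

```text
time_s: 17.32
position: [0.4759, -0.0794, 0.0499]
tool_rot: [[1.0, -0.001, 0.014], [-0.014, -0.0, 1.0], [-0.001, -1.0, -0.0]]
ft_force: [-1.4, -0.4, 4.3]
grip_width: 0.0313
```

jog_arm(
  rows=[
    {"hand": 0, "dx": 0, "dy": 0, "dz": 0, "ax": 0, "ay": 0, "az": 0},
    {"hand": 0, "dx": 0, "dy": 0, "dz": 0, "ax": 0, "ay": 0, "az": 0},
    {"hand": 0, "dx": 0, "dy": 0, "dz": 0, "ax": 0, "ay": 0, "az": 0},
    {"hand": 0, "dx": 0, "dy": 0, "dz": 0, "ax": 0, "ay": 0, "az": 0},
    {"hand": 0, "dx": 0, "dy": 0, "dz": 0, "ax": 0, "ay": 0, "az": 0},
  ],
  newtons=60,
)

```text
time_s: 17.73
position: [0.4759, -0.0794, 0.0499]
tool_rot: [[1.0, -0.001, 0.014], [-0.014, -0.0, 1.0], [-0.001, -1.0, -0.0]]
ft_force: [-1.1, 1.5, 5.9]
grip_width: 0.0314
```

```bash
python3 - <<'E'
from h import *
st()
E
```

```text
17.73 [ 0.4759 -0.0794  0.0499] [[1.0, -0.001, 0.014], [-0.014, -0.0, 1.0], [-0.001, -1.0, -0.0]] q [ -23.5   28.2   99.5   -0.    52.3 -112.7] F [-1.1  1.5  5.9] M [0.09 0.15 0.04] w 0.0314
```

jog_arm(
  rows=[
    {"hand": 0, "dx": 0, "dy": -0.5, "dz": 0, "ax": 0, "ay": 0, "az": 0},
    {"hand": 0, "dx": 0, "dy": -1, "dz": 0, "ax": 0, "ay": 0, "az": 0},
    {"hand": 0, "dx": 0, "dy": -1.5, "dz": 0, "ax": 0, "ay": 0, "az": 0},
    {"hand": 0, "dx": 0, "dy": -2, "dz": 0, "ax": 0, "ay": 0, "az": 0},
    {"hand": 0, "dx": 0, "dy": -3, "dz": 0, "ax": 0, "ay": 0, "az": 0},
  ],
)

```text
time_s: 18.15
position: [0.4744, -0.0788, 0.1287]
tool_rot: [[1.0, -0.007, 0.015], [-0.015, 0.002, 1.0], [-0.007, -1.0, 0.002]]
ft_force: [0.3, 0.4, -4.7]
grip_width: 0.0312
```

jog_arm(
  rows=[
    {"hand": 0, "dx": 0, "dy": -3, "dz": 0, "ax": 0, "ay": 0, "az": 0},
    {"hand": 0, "dx": 0, "dy": -3, "dz": 0, "ax": 0, "ay": 0, "az": 0},
    {"hand": 0, "dx": -1, "dy": -3, "dz": 0, "ax": 0, "ay": 0, "az": 0},
    {"hand": 0, "dx": -2, "dy": -1, "dz": 0, "ax": 0, "ay": 0, "az": 0},
    {"hand": 0, "dx": -2, "dy": 0, "dz": 0, "ax": 0, "ay": 0, "az": 0},
  ],
)

```text
time_s: 18.57
position: [0.4261, -0.0788, 0.2318]
tool_rot: [[1.0, 0.002, 0.014], [-0.014, -0.002, 1.0], [0.002, -1.0, -0.002]]
ft_force: [-0.5, -0.9, -4.1]
grip_width: 0.0309
```

jog_arm(
  rows=[
    {"hand": 0, "dx": -2, "dy": 0, "dz": 0, "ax": 0, "ay": 0, "az": 0},
    {"hand": 0, "dx": -1, "dy": 0, "dz": 0, "ax": 0, "ay": 0, "az": 0},
    {"hand": 0, "dx": 0, "dy": 0, "dz": 0, "ax": 0, "ay": 0, "az": 0},
    {"hand": 0, "dx": 0, "dy": 0, "dz": 0, "ax": 0, "ay": 0, "az": 0},
    {"hand": 0, "dx": 0, "dy": 0, "dz": 0, "ax": 0, "ay": 0, "az": 0},
  ],
)

```text
time_s: 18.98
position: [0.3967, -0.0784, 0.2297]
tool_rot: [[1.0, -0.001, 0.015], [-0.015, 0.0, 1.0], [-0.001, -1.0, 0.0]]
ft_force: [0.1, 0.0, -3.4]
grip_width: 0.0313
```

```bash
python3 - <<'E'
from h import *
st(); snap("wrist","w11"); C,im=snap("scene","s11",(180,120,380,280),4)
E
```

```text
18.98 [ 0.3967 -0.0784  0.2297] [[1.0, -0.001, 0.015], [-0.015, 0.0, 1.0], [-0.001, -1.0, 0.0]] q [ -28.     7.1   95.2   -0.    77.7 -117.2] F [ 0.1  0.  -3.4] M [-0.04 -0.01  0.03] w 0.0313
```

View pics/w11.png

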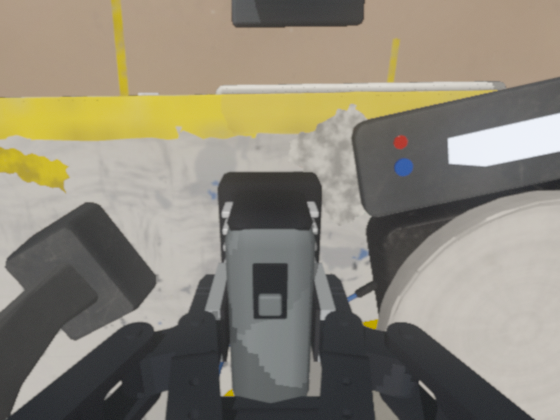

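View pics/s11.png

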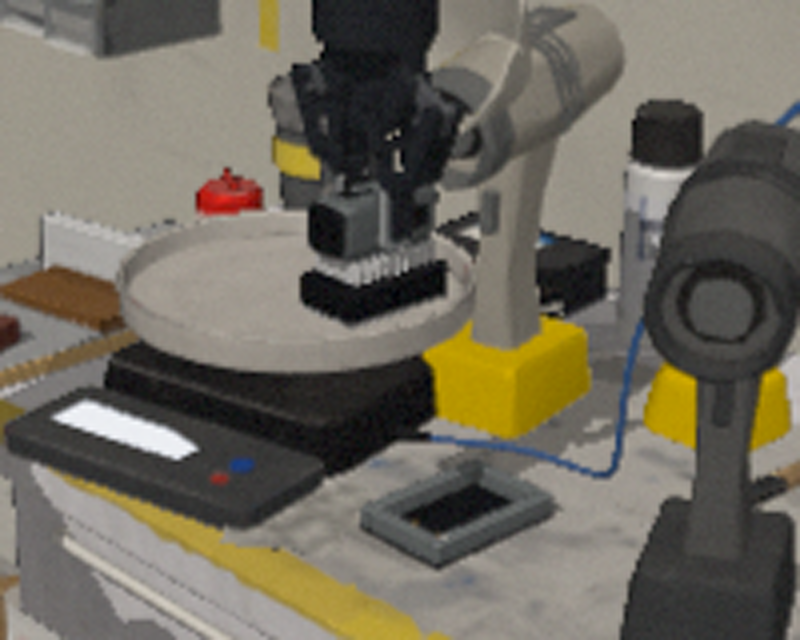

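```bash
python3 - <<'E'
from h import *
C,im=load("wrist","w11"); z=np.load("pics/w11.npz")
f=lambda uv,zz:np.round(((ray(C,uv,zz)-z["p"])@z["r"])*1000,1).tolist()
print("head near corners",f([[219.5,185],[321,185],[270,172]],.2118)); print("grip near end",f([[270,228],[229,245],[312.5,245],[270,398]],.2297-.0439+.078))
cv2.imwrite("pics/w11c.png",cv2.resize(im[150:300,200:340],None,fx=4,fy=4,interpolation=cv2.INTER_CUBIC))
E
```

```text
head near corners [[-39.3, 18.0, -23.4], [-39.3, 18.0, 23.1], [-45.4, 18.0, -0.2]]
grip near end [[-39.8, -34.0, -0.3], [-33.8, -34.0, -13.7], [-33.8, -34.0, 13.6], [31.3, -34.1, -0.3]]
```

View pics/w11c.png

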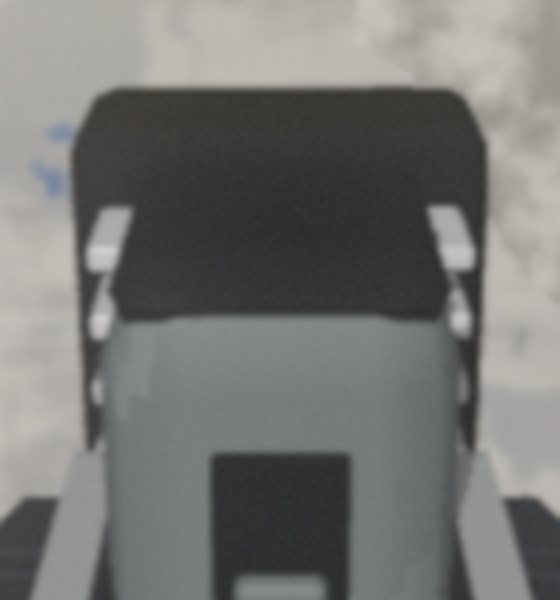

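jog_arm(
  rows=[
    {"hand": 0, "dx": 0, "dy": 0, "dz": 1.5, "ax": 0, "ay": 0, "az": 0},
    {"hand": 0, "dx": 0, "dy": 0, "dz": 3, "ax": 0, "ay": 0, "az": 0},
    {"hand": 0, "dx": 0, "dy": 0, "dz": 3.5, "ax": 0, "ay": 0, "az": 0},
    {"hand": 0, "dx": 0, "dy": 0, "dz": 3.5, "ax": 0, "ay": 0, "az": 0},
    {"hand": 0, "dx": 0, "dy": 0, "dz": 3.5, "ax": 0, "ay": 0, "az": 0},
  ],
)

```text
time_s: 19.5
position: [0.3984, 0.0734, 0.2297]
tool_rot: [[1.0, -0.002, 0.015], [-0.015, 0.0, 1.0], [-0.002, -1.0, 0.0]]
ft_force: [1.2, -0.2, -3.8]
grip_width: 0.0314
```

jog_arm(
  rows=[
    {"hand": 0, "dx": 0, "dy": 0, "dz": 3.5, "ax": 0, "ay": 0, "az": 0},
    {"hand": 0, "dx": 0, "dy": 0, "dz": 3.5, "ax": 0, "ay": 0, "az": 0},
    {"hand": 0, "dx": 0, "dy": 0, "dz": 3.5, "ax": 0, "ay": 0, "az": 0},
    {"hand": 0, "dx": 0, "dy": 0, "dz": 3.5, "ax": 0, "ay": 0, "az": 0},
    {"hand": 0, "dx": 0, "dy": 0, "dz": 2.5, "ax": 0, "ay": 0, "az": 0},
  ],
)

```text
time_s: 19.92
position: [0.4005, 0.2398, 0.2295]
tool_rot: [[1.0, -0.002, 0.013], [-0.013, 0.001, 1.0], [-0.002, -1.0, 0.0]]
ft_force: [0.2, -0.7, -4.3]
grip_width: 0.031
```

jog_arm(
  rows=[
    {"hand": 0, "dx": 0, "dy": 0, "dz": 0, "ax": 0, "ay": 3, "az": 0},
    {"hand": 0, "dx": 0, "dy": 0, "dz": 0, "ax": 0, "ay": 6, "az": 0},
    {"hand": 0, "dx": 0, "dy": 0, "dz": 0, "ax": 0, "ay": 6, "az": 0},
    {"hand": 0, "dx": 0, "dy": 0, "dz": 0, "ax": 0, "ay": 6, "az": 0},
    {"hand": 0, "dx": 0, "dy": 0, "dz": 0, "ax": 0, "ay": 6, "az": 0},
  ],
)

```text
time_s: 20.33
position: [0.4009, 0.2373, 0.2293]
tool_rot: [[0.882, -0.002, 0.471], [-0.471, -0.0, 0.882], [-0.002, -1.0, -0.001]]
ft_force: [-0.3, 0.6, -3.8]
grip_width: 0.031
```

jog_arm(
  rows=[
    {"hand": 0, "dx": 0, "dy": 0, "dz": 0, "ax": 0, "ay": 6, "az": 0},
    {"hand": 0, "dx": 0, "dy": 0, "dz": 0, "ax": 0, "ay": 6, "az": 0},
    {"hand": 0, "dx": 0, "dy": 0, "dz": 0, "ax": 0, "ay": 6, "az": 0},
    {"hand": 0, "dx": 0, "dy": 0, "dz": 0, "ax": 0, "ay": 6, "az": 0},
    {"hand": 0, "dx": 0, "dy": 0, "dz": 0, "ax": 0, "ay": 6, "az": 0},
  ],
)

```text
time_s: 20.75
position: [0.4009, 0.2372, 0.2294]
tool_rot: [[0.528, -0.002, 0.849], [-0.849, -0.0, 0.528], [-0.001, -1.0, -0.002]]
ft_force: [-0.4, -0.3, -3.5]
grip_width: 0.0313
```

jog_arm(
  rows=[
    {"hand": 0, "dx": 0, "dy": 0, "dz": 0, "ax": 0, "ay": 6, "az": 0},
    {"hand": 0, "dx": 0, "dy": 0, "dz": 0, "ax": 0, "ay": 6, "az": 0},
    {"hand": 0, "dx": 0, "dy": 0, "dz": 0, "ax": 0, "ay": 6, "az": 0},
    {"hand": 0, "dx": 0, "dy": 0, "dz": 0, "ax": 0, "ay": 4.9, "az": 0},
    {"hand": 0, "dx": 0, "dy": 0, "dz": 0, "ax": 0, "ay": 0, "az": 0},
  ],
)

```text
time_s: 21.17
position: [0.4009, 0.2371, 0.2294]
tool_rot: [[0.159, -0.002, 0.987], [-0.987, -0.0, 0.159], [-0.0, -1.0, -0.002]]
ft_force: [0.4, -0.6, -4.3]
grip_width: 0.0316
```

```bash
python3 - <<'E'
from h import *
go([.4987,.3932,.12],9.23)
E
```

```text
21.17 [0.4009 0.2371 0.2294] [[0.159, -0.002, 0.987], [-0.987, -0.0, 0.159], [-0.0, -1.0, -0.002]] q [16.  13.5 87.1  0.  79.6  6.8] F [ 0.4 -0.6 -4.3] M [-0.01 -0.03 -0.01] w 0.0316
need dx,dy,dz cm [-13.86  10.92  12.16] ay -0.1
```

jog_arm(
  rows=[
    {"hand": 0, "dx": -1.5, "dy": 0, "dz": 1.3, "ax": 0, "ay": -0.1, "az": 0},
    {"hand": 0, "dx": -2.5, "dy": 0, "dz": 2.2, "ax": 0, "ay": 0, "az": 0},
    {"hand": 0, "dx": -2.5, "dy": 0, "dz": 2.2, "ax": 0, "ay": 0, "az": 0},
    {"hand": 0, "dx": -2.5, "dy": 0, "dz": 2.2, "ax": 0, "ay": 0, "az": 0},
    {"hand": 0, "dx": -2.5, "dy": 0, "dz": 2.2, "ax": 0, "ay": 0, "az": 0},
  ],
)

```text
time_s: 21.58
position: [0.4823, 0.3684, 0.2291]
tool_rot: [[0.166, -0.002, 0.986], [-0.986, -0.0, 0.166], [-0.0, -1.0, -0.002]]
ft_force: [1.6, 0.5, -3.7]
grip_width: 0.0315
```

jog_arm(
  rows=[
    {"hand": 0, "dx": -1.5, "dy": 1, "dz": 1.3, "ax": 0, "ay": 0, "az": 0},
    {"hand": 0, "dx": -0.86, "dy": 2, "dz": 0.76, "ax": 0, "ay": 0, "az": 0},
    {"hand": 0, "dx": 0, "dy": 3, "dz": 0, "ax": 0, "ay": 0, "az": 0},
    {"hand": 0, "dx": 0, "dy": 2, "dz": 0, "ax": 0, "ay": 0, "az": 0},
    {"hand": 0, "dx": 0, "dy": 1, "dz": 0, "ax": 0, "ay": 0, "az": 0},
  ],
)

```text
time_s: 22.0
position: [0.4968, 0.3932, 0.1357]
tool_rot: [[0.166, -0.007, 0.986], [-0.986, -0.003, 0.166], [0.002, -1.0, -0.007]]
ft_force: [-0.2, -0.4, -4.3]
grip_width: 0.0313
```

jog_arm(
  rows=[
    {"hand": 0, "dx": 0, "dy": 0, "dz": 0, "ax": 0, "ay": 0, "az": 0},
    {"hand": 0, "dx": 0, "dy": 0, "dz": 0, "ax": 0, "ay": 0, "az": 0},
    {"hand": 0, "dx": 0, "dy": 0, "dz": 0, "ax": 0, "ay": 0, "az": 0},
    {"hand": 0, "dx": 0, "dy": 0, "dz": 0, "ax": 0, "ay": 0, "az": 0},
    {"hand": 0, "dx": 0, "dy": 0, "dz": 0, "ax": 0, "ay": 0, "az": 0},
  ],
)

```text
time_s: 22.42
position: [0.4982, 0.3935, 0.141]
tool_rot: [[0.163, 0.001, 0.987], [-0.987, 0.001, 0.163], [-0.001, -1.0, 0.001]]
ft_force: [0.1, 0.5, -3.8]
grip_width: 0.0311
```

```bash
python3 - <<'E'
from h import *
go([.4987,.3932,.0969],9.23); snap("wrist","w12")
E
```

```text
22.42 [0.4982 0.3935 0.141 ] [[0.163, 0.001, 0.987], [-0.987, 0.001, 0.163], [-0.001, -1.0, 0.001]] q [27.6 34.3 68.   0.  77.7 18.2] F [ 0.1  0.5 -3.8] M [0.02 0.03 0.03] w 0.0311
need dx,dy,dz cm [0.04 4.41 0.04] ay 0.16
```

View pics/w12.png

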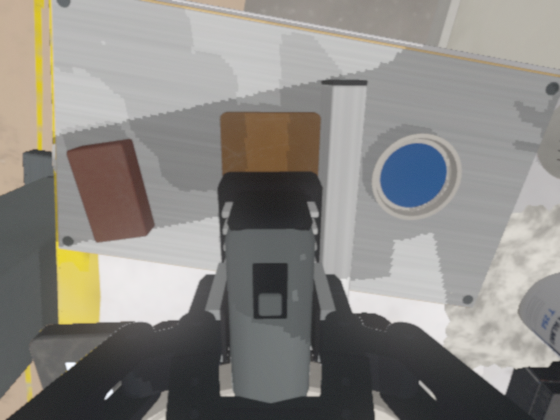

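jog_arm(
  rows=[
    {"hand": 0, "dx": 0.03, "dy": 1, "dz": 0.03, "ax": 0, "ay": 0.1, "az": 0},
    {"hand": 0, "dx": 0, "dy": 1.2, "dz": 0, "ax": 0, "ay": 0, "az": 0},
    {"hand": 0, "dx": 0, "dy": 1, "dz": 0, "ax": 0, "ay": 0, "az": 0},
    {"hand": 0, "dx": 0, "dy": 0.7, "dz": 0, "ax": 0, "ay": 0, "az": 0},
    {"hand": 0, "dx": 0, "dy": 0.3, "dz": 0, "ax": 0, "ay": 0, "az": 0},
  ],
)

```text
time_s: 22.88
position: [0.4976, 0.3928, 0.096]
tool_rot: [[0.161, -0.003, 0.987], [-0.987, -0.001, 0.161], [0.001, -1.0, -0.004]]
ft_force: [0.2, 0.2, -3.9]
grip_width: 0.0311
```

jog_arm(
  rows=[
    {"hand": 0, "dx": 0, "dy": 0.2, "dz": 0, "ax": 0, "ay": 0, "az": 0},
    {"hand": 0, "dx": 0, "dy": 0, "dz": 0, "ax": 0, "ay": 0, "az": 0},
    {"hand": 0, "dx": 0, "dy": 0, "dz": 0, "ax": 0, "ay": 0, "az": 0},
    {"hand": 0, "dx": 0, "dy": 0, "dz": 0, "ax": 0, "ay": 0, "az": 0},
    {"hand": 0, "dx": 0, "dy": 0, "dz": 0, "ax": 0, "ay": 0, "az": 0},
  ],
)

```text
time_s: 23.3
position: [0.4983, 0.3932, 0.0961]
tool_rot: [[0.161, -0.001, 0.987], [-0.987, 0.0, 0.161], [-0.001, -1.0, -0.0]]
ft_force: [-0.6, -0.4, -3.8]
grip_width: 0.0309
```

```bash
python3 - <<'E'
from h import *
go([.4987,.3932,.0969],9.23); snap("wrist","w13"); snap("scene","s13",(120,160,280,260),5); snap("top","t13",(105,150,245,285),4)
E
```

```text
23.3 [0.4983 0.3932 0.0961] [[0.161, -0.001, 0.987], [-0.987, 0.0, 0.161], [-0.001, -1.0, -0.0]] q [27.6 36.8 71.2  0.  72.  18.3] F [-0.6 -0.4 -3.8] M [0.02 0.01 0.01] w 0.0309
need dx,dy,dz cm [ 0.   -0.08  0.04] ay 0.04
```

View pics/w13.png

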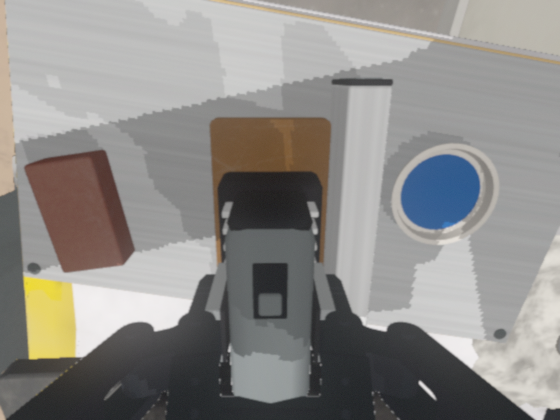

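View pics/s13.png

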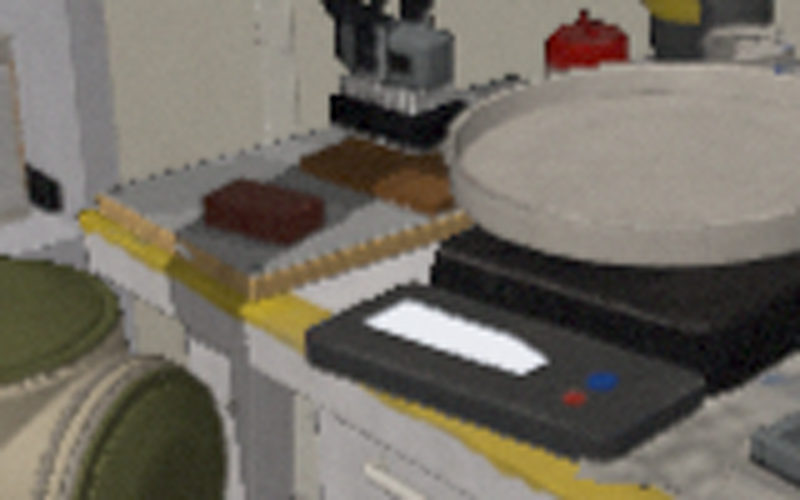

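View pics/t13.png

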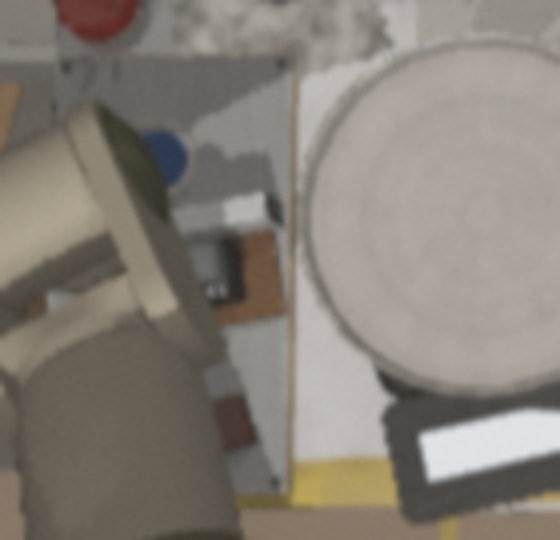

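```bash
python3 - <<'E'
from h import *
C,im=load("wrist","w13"); z=np.load("pics/w13.npz")
for n,t in {"head low near":[-43,43.9,0],"head top near":[-43,17.9,0],"grip top near":[-42,-34,0],"grip low near":[-42,3.9,0],"corner":[-43,43.9,25],"corner top":[-43,17.9,25]}.items(): print(n,proj(C,z["p"]+z["r"]@(np.array(t)/1000)))
o=np.array([.4987,.3932]);a=np.deg2rad(9.23);ex=np.array([np.cos(a),np.sin(a)]);ey=np.array([-ex[1],ex[0]])
def loc(uv,zz): P=ray(C,uv,zz)[:,:2]-o; return np.round(np.c_[P@ex,P@ey]*1000,1).tolist()
print("plate",loc([[212,135],[330,135],[270,118]],.028),"guard",loc([[348,90],[392,90],[343,300],[370,300]],.068),"end",loc([[368,82]],.068))
E
```

```text
head low near [[270.00935391 163.91402718]]
head top near [[270.03555698 176.51568401]]
grip top near [[270.1201315  220.64052737]]
grip low near [[270.05249529 187.29690252]]
corner [[317.85987485 163.91853264]]
corner top [[325.03715444 176.52076484]]
plate [[-33.8, 54.5], [34.1, 54.6], [-0.5, 64.1]] guard [[34.4, 80.3], [54.1, 80.3], [39.6, -29.1], [54.3, -29.1]] end [[43.1, 83.7]]
```

jog_arm(
  rows=[
    {"hand": 0, "dx": 0, "dy": -0.08, "dz": 0.03, "ax": 0, "ay": 0, "az": 0},
    {"hand": 0, "dx": 0, "dy": 0, "dz": 0, "ax": 0, "ay": 0, "az": 0},
    {"hand": 0, "dx": 0, "dy": 0, "dz": 0, "ax": 0, "ay": 0, "az": 0},
    {"hand": 0, "dx": 0, "dy": 0, "dz": 0, "ax": 0, "ay": 0, "az": 0},
    {"hand": 0, "dx": 0, "dy": 0, "dz": 0, "ax": 0, "ay": 0, "az": 0},
  ],
)

```text
time_s: 23.87
position: [0.4984, 0.3931, 0.0964]
tool_rot: [[0.161, -0.001, 0.987], [-0.987, -0.0, 0.161], [-0.0, -1.0, -0.001]]
ft_force: [0.3, -0.4, -3.5]
grip_width: 0.0312
```

jog_arm(
  rows=[
    {"hand": 0, "dx": 0, "dy": 0, "dz": 0, "ax": 0, "ay": 0, "az": 0},
    {"hand": 0, "dx": 0, "dy": 0, "dz": 0, "ax": 0, "ay": 0, "az": 0},
    {"hand": 0, "dx": 0, "dy": 0, "dz": 0, "ax": 0, "ay": 0, "az": 0},
    {"hand": 0, "dx": 0, "dy": 0, "dz": 0, "ax": 0, "ay": 0, "az": 0},
    {"hand": 0, "dx": 0, "dy": 0, "dz": 0, "ax": 0, "ay": 0, "az": 0},
  ],
)

```text
time_s: 24.28
position: [0.4984, 0.3931, 0.0964]
tool_rot: [[0.161, -0.001, 0.987], [-0.987, -0.0, 0.161], [-0.0, -1.0, -0.001]]
ft_force: [1.4, -0.5, -3.7]
grip_width: 0.0313
```

```bash
python3 - <<'E'
from h import *
from rig import job
go([.4987,.3932,.0969],9.23); print(job.close_job())
E
```

```text
24.28 [0.4984 0.3931 0.0964] [[0.161, -0.001, 0.987], [-0.987, -0.0, 0.161], [-0.0, -1.0, -0.001]] q [27.6 36.8 71.1  0.  72.1 18.3] F [ 1.4 -0.5 -3.7] M [ 0.03 -0.01  0.  ] w 0.0313
need dx,dy,dz cm [-0.   -0.05  0.03] ay 0.05
the job is handed in; nothing more can be done
None
```

The box section stands released along the plate's lid-side edge, and the lamp is held level over the middle of the plate. I handed the job in at 24.3 s.

**Box section:** I slid it against the plate until the contact force rose to about 8 N, then let go. In the wrist picture taken just after release, its face was within about 0.3 mm of the plate edge. It reached from about −73 to +84 mm along the plate, so it covers the whole ±65 mm edge. In the last picture it was still standing flush. I did not see the lid or the parts box move in any picture.

**Lamp:** I lifted it straight out of the cradle and carried it past the balance on the robot's side, at least 75 mm above the pan rim. At the end:
- It is level to about 0.1° and within 0.1° of the plate's length.
- It is within about 1 mm of the plate's centre, going by where the gripper holds it.
- Its window is about 24.5 mm above the sprayed face. This comes from the grip height in the cradle, not from a separate measurement.
- The wrist force is only the lamp's weight, about 3.7 N, so nothing is touching.

**One check that disagreed:** in the last wrist picture the lamp's near end appeared 2 to 4 mm off from where the gripper position puts it, along its length. I put this down to its rounded ends, because the pictures before the grasp showed it centred, and I did not correct for it.

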